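# Unstack the slide boxes into their colour-marked cradles

### The arm

A 6-joint arm with a two-finger parallel gripper is mounted at the origin on the work surface. World frame = base frame: x ahead of the robot, y to its left, z up, the work surface at z = 0. Lengths are in mm, angles in degrees, forces in N, time in s.
With the tool pointing down it reaches from about 350 to 850 mm from the base axis. Payload 8.1 kg.
Tool frame: the origin (TCP) lies midway between the tips of the shut fingers; the grasp point (between the pads) lies 19 mm behind it; x points along the fingers, y is the direction in which the jaws open and shut, and the axes are right-handed (so a half turn about x gives the same grasp; the last joint's range is limited). The gripper opens to 85 mm and grips with 20 to 120 N. Pads are 22 mm wide; open, the fingers measure 114 mm over their backs; the gripper's body (76 mm by 85 mm) begins 54 mm behind the grasp point. The pads swing forward as they close: fully open they stand 13 mm farther back than shut.
Start: joints at [60.252, 7.471, 85.268, -0, 87.261, -4.893], TCP at [252.173, 544.439, 231.292] pointing down, gripper open.
Joint ranges: [-169.43, 169.43], [-51.17, 129.36], [1.28, 143.12], [-76.62, 256.62], [0, 156.53], [-152.29, 152.29]. Speed limits (degrees/s): [136.94, 136.94, 159.86, 180, 180, 180].

### API

Orientations are given as [roll, pitch, yaw] about the fixed x, y, z axes, in that order (R = Rz(yaw) Ry(pitch) Rx(roll)).
In Python, from bench import r, snapshot, workorder gives the robot as it stands.
- The arm moves only by the tool send_rows, never from a script. Its arguments are lists of equal length, an entry for each row: "offset": the shift along the tool's x, y, z in cm, a list of three; "dr": the turn, a rotation vector about the tool's x, y, z in degrees, a list of three; "grip": the opening in per cent of the stroke, from 0 (shut) to 100 (fully open). In form: {"offset": [[dx, dy, dz], ...], "dr": [[rx, ry, rz], ...], "grip": [grip, ...]}. A call has 1 to 5 rows; each row shifts and turns the commanded pose from where the row before left it, along the tool's axes as they then stand; what a row does not reach is not made up. A row lasts 1/8 s, in which the tool goes at most 62.5 mm and 10.7 degrees, less where a joint would pass 70% of its speed; a pose out of reach is approached as far as the arm can. A call with a gripper value outside its range is refused whole. The fingers move at their own pace and stop on an object; "force" is the grip in N (left out, the last holds). Time passes only in rows, so rows that do not move let the fingers close. It gives the time, the measured TCP pose, the force and the opening at its end, in the units of the state.
- r.sense(): the state, without advancing time (a new reading comes with each control period).
- snapshot(name): name is "scene" or "top" or "wrist"; returns a dict with "pixels" (384x512x3 uint8, red, green, blue), "fx", "fy", "cx", "cy" (pixels), "world_to_cam" (4x4, takes a point from world to camera coordinates). Camera axes: x right, y up, looking along -z (the intrinsics and any distortion apply to the point x, -y, -z); pixel columns grow to the right and rows downward; lengths in mm; the calibration is good to about 2 mm. A picture is of the moment at which its call begins. There is no depth.
- workorder.hand_in(): hands the job in, once; it reports no verdict.
The state is a dict: "time": time; "joint_pos": joint angles; "qd": joint speeds; "joint_efforts": joint torques, N m; "tool_pos": TCP position; "tcp_rot": TCP orientation; "ft_force": force on the tool from outside, world axes, zero at the start; "wrist_torque": the same for the moment, N m; "finger_gap": finger opening in mm.
Only numpy, scipy, OpenCV 4.12 (cv2) and the standard library are available. Lean on these libraries where they do the work, as an engineer would, in place of code of your own. Each camera call takes 0.05 s, during which the arm holds its last target.

### The job

Take apart the crosswise stack of four slide boxes on the steel tray and put each box in the cradle marked with its lid's colour, lying flat on the plate with the lid up, centred between the end lips and in line with the cradle. Do not tip a box over on the way, and leave the tube rack and the beaker standing where they are.

Things in the scene. Friction and masses are not known exactly. Their poses are not given: they have to be found in the camera images.
- red_box_mid (a point): Loose slide box with a red lid over a grey base and a small white blank label at one end of the lid; a plain block 122 mm long, 42 mm wide, 38 mm high, about 0.16 kg. The point is its centre, 19 mm above its underside. x along its length, y across its width, z up out of its lid. At the start it is one of the two in the lower layer of the stack (its underside on the 3 mm thick steel tray). The two boxes of a layer lie side by side, about 80 mm between centres.
- yellow_box_mid (a point): Loose slide box with a yellow lid over a grey base and a small white blank label at one end of the lid; a plain block 122 mm long, 42 mm wide, 38 mm high, about 0.16 kg. The point is its centre, 19 mm above its underside. x along its length, y across its width, z up out of its lid. At the start it is one of the two in the lower layer of the stack (its underside on the 3 mm thick steel tray). The two boxes of a layer lie side by side, about 80 mm between centres.
- blue_box_mid (a point): Loose slide box with a blue lid over a grey base and a small white blank label at one end of the lid; a plain block 122 mm long, 42 mm wide, 38 mm high, about 0.16 kg. The point is its centre, 19 mm above its underside. x along its length, y across its width, z up out of its lid. At the start it is one of the two in the upper layer of the stack, lying across the lower two. The two boxes of a layer lie side by side, about 80 mm between centres.
- green_box_mid (a point): Loose slide box with a green lid over a grey base and a small white blank label at one end of the lid; a plain block 122 mm long, 42 mm wide, 38 mm high, about 0.16 kg. The point is its centre, 19 mm above its underside. x along its length, y across its width, z up out of its lid. At the start it is one of the two in the upper layer of the stack, lying across the lower two. The two boxes of a layer lie side by side, about 80 mm between centres.
- red_cradle_seat (a point): Cradle marked red, fixed to the bench: a light grey plate 166 mm long, 66 mm wide and 4 mm thick with a red stripe along it and a red lip across each end. The lips are 10 mm thick and 14 mm high (10 mm above the plate), 146 mm apart inside; the long sides are open. The point is the middle of the plate's upper face, 4 mm above the bench. x along its length, y across, z up.
- yellow_cradle_seat (a point): Cradle marked yellow, fixed to the bench: a light grey plate 166 mm long, 66 mm wide and 4 mm thick with a yellow stripe along it and a yellow lip across each end. The lips are 10 mm thick and 14 mm high (10 mm above the plate), 146 mm apart inside; the long sides are open. The point is the middle of the plate's upper face, 4 mm above the bench. x along its length, y across, z up.
- blue_cradle_seat (a point): Cradle marked blue, fixed to the bench: a light grey plate 166 mm long, 66 mm wide and 4 mm thick with a blue stripe along it and a blue lip across each end. The lips are 10 mm thick and 14 mm high (10 mm above the plate), 146 mm apart inside; the long sides are open. The point is the middle of the plate's upper face, 4 mm above the bench. x along its length, y across, z up.
- green_cradle_seat (a point): Cradle marked green, fixed to the bench: a light grey plate 166 mm long, 66 mm wide and 4 mm thick with a green stripe along it and a green lip across each end. The lips are 10 mm thick and 14 mm high (10 mm above the plate), 146 mm apart inside; the long sides are open. The point is the middle of the plate's upper face, 4 mm above the bench. x along its length, y across, z up.
- tube_rack_mid (a point): Orange tube rack, loose: a block 36 x 110 x 28 mm with five white-capped tubes, 50 mm high over all, standing beyond the stack. The point is the block's centre, 14 mm above the bench; y along its length.
- beaker_mid (a point): Small empty glass beaker, loose, 50 mm across, 65 mm high, standing beside the stack, towards the robot and to its left. The point is its centre, 32 mm above the bench; z up.
Things that resemble listed ones, but are neither listed nor needed, are in the scene too. Of the things shaped like the part that bears beaker_mid, the clear glass one is meant.

How it is judged:
By the outcome, as a careful person would: the job done as asked, in the order asked, and still so for the second after the job is handed in, with the robot touching nothing.
It also fails if it takes over 128 s, if anything falls off the work surface, if the arm or the gripper's body presses on something with over 40 N, if the wrist force passes 120 N, or if a joint passes its speed limit or range.

## Working session

There is one attempt and no reset: what is moved stays moved. The work goes in short steps, Python scripts to look and compute and a tool call to move; the robot and the scene stay as the last step left them, time stands still between calls to the robot, and variables do not carry over. Pictures are saved under pics/ and viewed, and the job is handed in when it is done.

Besides the shell and the picture viewer there is one more tool, called after "Emit:" as name(argument=value, ...) on one line, values as JSON. send_rows: Moves the arm, as the interface text tells. Its arguments: {"type":"object","properties":{"offset":{"type":"array","items":{"type":"array","items":{"type":"number"}}},"dr":{"type":"array","items":{"type":"array","items":{"type":"number"}}},"grip":{"type":"array","items":{"type":"number"}},"force":{"type":"number"}},"required":["offset","dr","grip"]}

```bash
ls; mkdir -p pics
python3 - <<'E'
from bench import r,snapshot,workorder
import cv2
s=r.sense();print(s)
for n in ("scene","top","wrist"):
    d=snapshot(n);cv2.imwrite(f"pics/{n}0.png",d["pixels"][:,:,::-1]);print(n,{k:v for k,v in d.items() if k!="pixels"})
E
```

```text
pics
{'time': 0.0, 'joint_pos': array([ 6.02518130e+01,  7.51666644e+00,  8.53298330e+01, -2.13101187e-04,
        8.72608569e+01, -4.89298209e+00]), 'qd': array([ 0.01301165, -0.00387445,  0.01650883, -0.0751269 , -0.01935514,
       -0.00169977]), 'joint_efforts': array([ 2.42564747e-04, -5.69376791e+01, -5.00563502e+01, -8.32860087e-05,
        1.47287466e-02, -3.82340517e-06]), 'tool_pos': array([251.90158447, 543.95248524, 230.22287441]), 'tcp_rot': array([ -94.77939092,   89.89264351, -119.63458548]), 'ft_force': array([-0.55897018,  0.04324937, -0.34130461]), 'wrist_torque': array([ 0.00239177, -0.01126429, -0.00688404]), 'finger_gap': 85.1599752017067}
scene {'fx': 397.6270812335314, 'fy': 397.6270812335314, 'cx': 256.51120018782825, 'cy': 185.42914287269315, 'world_to_cam': array([[-6.23249159e-01,  7.81708787e-01,  2.21778783e-02,
         3.18001573e+02],
       [-5.22350387e-01, -4.37235630e-01,  7.32103187e-01,
         2.38982491e+02],
       [ 5.81988453e-01,  4.44698072e-01,  6.80832626e-01,
        -1.18275352e+03],
       [ 0.00000000e+00,  0.00000000e+00,  0.000000
[... 265 characters left out ...]
e-01, -2.32059822e-03,  3.95868155e-02,
        -5.42885834e+02],
       [-3.95337240e-02,  1.96469131e-02,  9.99025066e-01,
        -1.28119724e+03],
       [ 0.00000000e+00,  0.00000000e+00,  0.00000000e+00,
         1.00000000e+00]])}
wrist {'fx': 268.069429044631, 'fy': 268.069429044631, 'cx': 259.0655093337802, 'cy': 193.5464362893733, 'world_to_cam': array([[ 4.20965798e-01,  9.07070970e-01, -3.17039064e-03,
        -5.98123486e+02],
       [-8.62921171e-01,  3.99394052e-01, -3.09598843e-01,
         3.90555351e+01],
       [-2.79561888e-01,  1.33066321e-01,  9.50861980e-01,
        -3.79471055e+02],
       [ 0.00000000e+00,  0.00000000e+00,  0.00000000e+00,
         1.00000000e+00]])}
```

View pics/scene0.png

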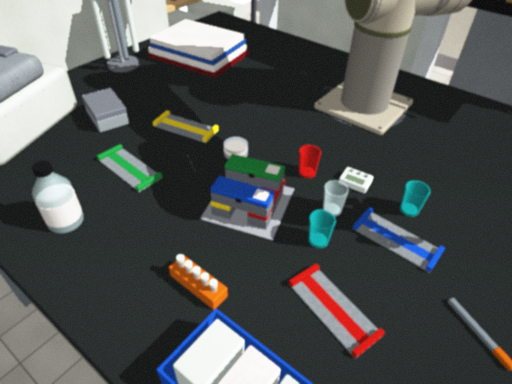

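View pics/top0.png

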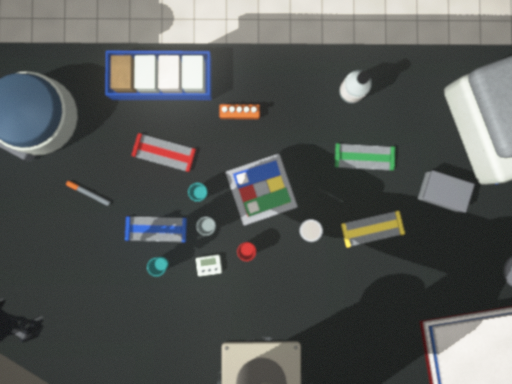

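Run:
```python
import cv2
a=cv2.imread("pics/top0.png");c=a[120:260,180:340];cv2.imwrite("pics/topc0.png",cv2.resize(c,None,fx=5,fy=4.2,interpolation=2)[:590,:800])
```

```text
(no output)
```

View pics/topc0.png

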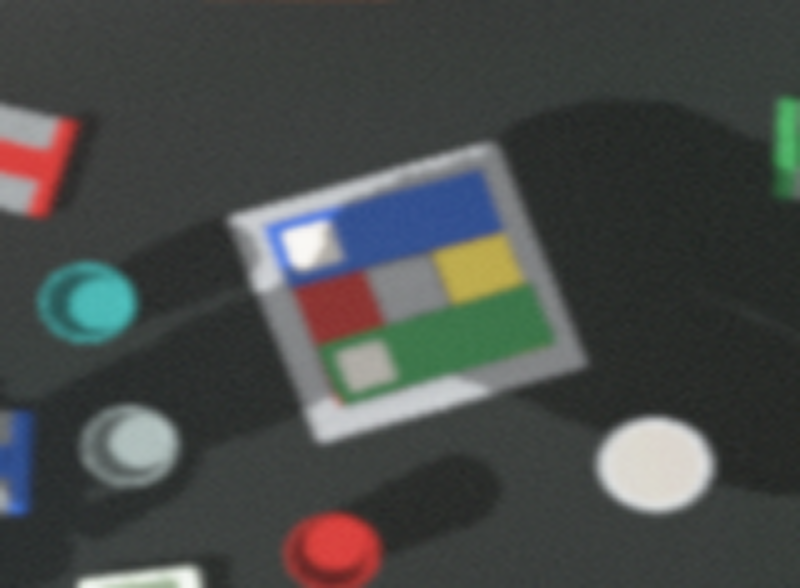

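Candidates, as pixels in the top view:
- **Boxes:** blue (255,172), green (267,203), red (247,193) and yellow (275,185). All are in the stack. The blue bin with white blocks (158,75) and the grey box (446,191) are not wanted.
- **Cradles:** red (164,152), blue (155,229), green (365,157) and yellow (373,228).
- **Beaker:** the clear one at (206,226). The teal cups (197,192) and (157,267) and the red cup (247,252) are decoys.
- **Rack:** orange at (239,112).

The crop shows blue and green across red (left) and yellow (right), so the choice holds. Next I measure.

```bash
cat > h.py <<'E'
import numpy as np,cv2
from scipy.spatial.transform import Rotation as R
from bench import r,snapshot,workorder
HUE={'red':[(0,8),(172,180)],'yellow':[(22,34)],'blue':[(105,125)],'green':[(50,80)]}
def proj(d,P):
    P=np.atleast_2d(P);M=d["world_to_cam"];c=P@M[:3,:3].T+M[:3,3]
    return np.c_[d["cx"]+d["fx"]*c[:,0]/-c[:,2], d["cy"]+d["fy"]*(-c[:,1])/-c[:,2]]
def rectify(d,z,x0,x1,y0,y1,s=4):
    # image: col = (x-x0)*s/.. ; s px per mm/2
    q=np.array([[x0,y0,z],[x1,y0,z],[x1,y1,z],[x0,y1,z]],float)
    dst=np.float32([[0,0],[(x1-x0)*s,0],[(x1-x0)*s,(y1-y0)*s],[0,(y1-y0)*s]])
    H=cv2.getPerspectiveTransform(np.float32(proj(d,q)),dst)
    return cv2.warpPerspective(d["pixels"],H,(int((x1-x0)*s),int((y1-y0)*s)),flags=cv2.INTER_CUBIC)
def mask(img,col,smin=100,vmin=50):
    h=cv2.cvtColor(img,cv2.COLOR_RGB2HSV);m=np.zeros(h.shape[:2],np.uint8)
    for a,b in HUE[col]: m|=cv2.inRange(h,(a,smin,vmin),(b,255,255))
    return m
def unproj(d,u,v,z):
    M=d["world_to_cam"];Rm=M[:3,:3];o=-Rm.T@M[:3,3]
    w=Rm.T@np.array([(u-d["cx"])/d["fx"],-(v-d["cy"])/d["fy"],-1.]);return o+w*(z-o[2])/w[2]
def rect(d,z,col,c,half,s=2,smin=100,vmin=50):
    x0,x1,y0,y1=c[0]-half,c[0]+half,c[1]-half,c[1]+half
    m=mask(rectify(d,z,x0,x1,y0,y1,s),col,smin,vmin)
    n,l,st,_=cv2.connectedComponentsWithStats(m)
    ks=[k for k in range(1,n) if st[k,4]>30*s*s]
    pts=np.argwhere(np.isin(l,ks))[:,::-1].astype(np.float32)
    (cx,cy),(w,h),a=cv2.minAreaRect(pts)
    if w<h: w,h,a=h,w,a+90
    a=(a+90)%180-90
    return np.array([x0+(cx+.5)/s,y0+(cy+.5)/s]),w/s,h/s,a,[int(st[k,4]/s/s) for k in ks]
E
python3 - <<'E'
from h import *
np.set_printoptions(precision=1,suppress=True)
d=snapshot("top")
for n,(u,v),z,hf in [('red',(164,152),14,105),('blue',(155,229),14,105),('green',(365,157),14,105),('yellow',(373,228),14,105)]:
    print('cradle',n,*rect(d,z,n,unproj(d,u,v,z),hf,smin=80))
for n,(u,v),z,hf in [('blue',(258,174),79,75),('green',(268,202),79,75),('red',(247,193),41,25),('yellow',(275,185),41,25)]:
    print('box',n,*rect(d,z,n,unproj(d,u,v,z),hf,smin=80))
print('beaker',unproj(d,206,226,32),'rack',unproj(d,239,112,30),'tray',unproj(d,262,188,3))
s=r.sense();print(s['tool_pos'],R.from_euler('xyz',s['tcp_rot'],degrees=True).as_matrix())
E
```

```text
cradle red [640.5 272. ] 174.97076416015625 72.45616912841797 74.1808090209961 [5413]
cradle blue [425.6 292.7] 175.12779235839844 73.590087890625 88.17591094970703 [5533]
cradle green [ 628. -294.] 176.68138122558594 71.8804702758789 86.5699691772461 [5069]
cradle yellow [ 424.4 -314.1] 176.69642639160156 74.19644927978516 -77.27564430236816 [5836]
box blue [574.3  11.9] 121.96052551269531 42.393489837646484 -72.77962112426758 [4150]
box green [500.9 -16. ] 118.79564666748047 39.05336380004883 -70.90650749206543 [3425]
box red [525.1  36.2] 41.267723083496094 36.99864959716797 -71.56505393981934 [1456]
box yellow [550.3 -40.1] 42.84886169433594 35.891845703125 -71.56505012512207 [1484]
beaker [434.2 150.   32. ] rack [750.   59.2  30. ] tray [539.3  -4.7   3. ]
[252.  544.2 230.7] [[-0.   0.4  0.9]
 [-0.   0.9 -0.4]
 [-1.  -0.  -0. ]]
```

View pics/wrist0.png

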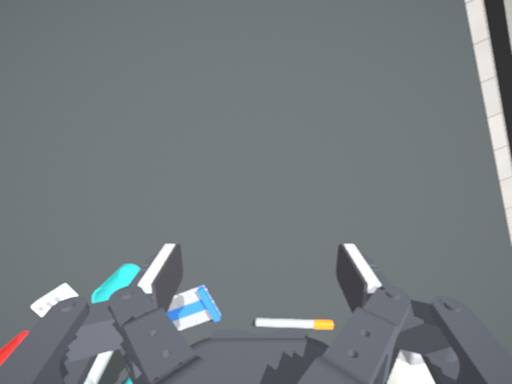

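The top view at (255,172) and (267,203) gives blue at about 122x42 mm, so that scale checks out. The outlines grow by about 8 mm from blur, but evenly, so the centres hold. Next: a move planner, then over to the stack.

```bash
cat >> h.py <<'E'
def plan(x,y,z,yaw,n,frac=None,start=None,show=True):
    """straight path to TCP target, jaw axis (tool y) at world angle yaw; prints tool-frame rows"""
    if start is None:
        s=r.sense();p=s['tool_pos'].copy();M=R.from_euler('xyz',s['tcp_rot'],degrees=True).as_matrix()
    else: p,M=start
    c=np.cos(np.radians(yaw));sn=np.sin(np.radians(yaw))
    T=np.array([[0,c,sn],[0,sn,-c],[-1,0,0]])  # x down, y=(c,s), z = x cross y
    rv=R.from_matrix(M.T@T).as_rotvec(degrees=True)
    out=[];drs=[]
    step=np.round(rv/n,1);cum=M.copy();pp=p.copy()
    for k in range(n):
        tgt=p+(np.array([x,y,z])-p)*(k+1)/n
        o=np.round(cum.T@(tgt-pp)/10,2);out.append([float(v)+0 for v in o]);drs.append([float(v)+0 for v in step])
        pp=pp+cum@o*10;cum=cum@R.from_rotvec(step,degrees=True).as_matrix()
    if show:
        print('from',np.round(p,1),'rv',np.round(rv,1))
        for i in range(0,n,5): print('offset',out[i:i+5],'\n dr',drs[i:i+5])
    return pp,cum
def st():
    s=r.sense();M=R.from_euler('xyz',s['tcp_rot'],degrees=True).as_matrix()
    print('t',round(s['time'],2),'pos',np.round(s['tool_pos'],1),'jaw',round(float(np.degrees(np.arctan2(M[1,1],M[0,1]))),2),'down',np.round(M[:,0],3),'F',np.round(s['ft_force'],1),'gap',round(float(s['finger_gap']),1),'j',np.round(s['joint_pos'],0))
E
python3 -c "
from h import *
st();plan(540,-3,240,17.5,12)"
```

```text
t 0.2 pos [252.  544.2 230.7] jaw 65.15 down [-0.001 -0.001 -1.   ] F [ 0.2  0.2 -1.1] gap 85.3 j [60.  7. 85.  0. 87. -5.]
from [252.  544.2 230.7] rv [47.6  0.   0.1]
offset [[-0.07, -3.13, 4.09], [-0.08, -2.83, 4.31], [-0.07, -2.53, 4.49], [-0.08, -2.21, 4.65], [-0.07, -1.88, 4.8]] 
 dr [[4.0, 0.0, 0.0], [4.0, 0.0, 0.0], [4.0, 0.0, 0.0], [4.0, 0.0, 0.0], [4.0, 0.0, 0.0]]
offset [[-0.08, -1.54, 4.92], [-0.07, -1.19, 5.01], [-0.08, -0.84, 5.08], [-0.07, -0.49, 5.13], [-0.08, -0.12, 5.16]] 
 dr [[4.0, 0.0, 0.0], [4.0, 0.0, 0.0], [4.0, 0.0, 0.0], [4.0, 0.0, 0.0], [4.0, 0.0, 0.0]]
offset [[-0.07, 0.23, 5.14], [-0.08, 0.6, 5.12]] 
 dr [[4.0, 0.0, 0.0], [4.0, 0.0, 0.0]]
```

Emit:
send_rows(offset=[[-0.1, -3.1, 4.1], [-0.1, -2.8, 4.3], [-0.1, -2.5, 4.5], [-0.1, -2.2, 4.65], [-0.1, -1.9, 4.8]], dr=[[4, 0, 0], [4, 0, 0], [4, 0, 0], [4, 0, 0], [4, 0, 0]], grip=[100, 100, 100, 100, 100], force=50)

```text
time: 0.82
tool_pos: [373.1, 315.6, 236.2]
tcp_rot: [52.1, 90.0, 7.1]
ft_force: [0.3, 0.8, 0.6]
finger_gap: 85.6
```

Emit:
send_rows(offset=[[-0.1, -1.5, 4.9], [-0.1, -1.2, 5.0], [-0.1, -0.8, 5.1], [0, -0.5, 5.1], [0, -0.1, 5.2]], dr=[[4, 0, 0], [4, 0, 0], [4, 0, 0], [4, 0, 0], [4, 0, 0]], grip=[100, 100, 100, 100, 100])

```text
time: 1.45
tool_pos: [493.7, 88.0, 239.3]
tcp_rot: [90.7, 90.0, 25.7]
ft_force: [0.2, -0.4, 0.7]
finger_gap: 85.1
```

Emit:
send_rows(offset=[[0, 0.2, 5.1], [0, 0.6, 5.1], [0, 0, 0]], dr=[[4, 0, 0], [4, 0, 0], [0, 0, 0]], grip=[100, 100, 100])

```text
time: 1.82
tool_pos: [541.4, -4.3, 238.8]
tcp_rot: [-57.7, 89.9, -130.8]
ft_force: [0.2, 0.1, -0.2]
finger_gap: 85.2
```

Run:
```python
from h import *
st()
d=snapshot("wrist");cv2.imwrite("pics/w1.png",d["pixels"][:,:,::-1])
s=r.sense();print(proj(d,s['tool_pos']))
st()
```

```text
t 1.82 pos [541.4  -4.3 238.8] jaw 16.86 down [-0.001 -0.001 -1.   ] F [ 0.2  0.1 -0.2] gap 85.2 j [ -6.  -2.  94.  -0.  88. -23.]
[[260.05703995 244.56310022]]
t 1.88 pos [540.8  -2.6 238.8] jaw 16.99 down [-0.001  0.    -1.   ] F [ 0.2  0.9 -0.6] gap 85.2 j [ -6.  -2.  94.   0.  88. -23.]
```

View pics/w1.png

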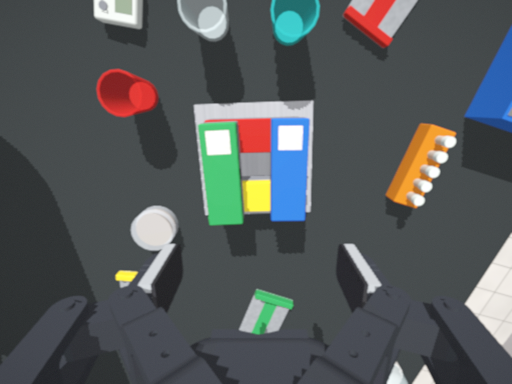

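The wrist view shows green (221,170) and blue (290,170) on top, red's end at (255,135), yellow at (258,195), and the clear beaker at (205,20) beside the teal cup.

Run:
```python
from h import *
np.set_printoptions(precision=1,suppress=True)
d=snapshot("wrist")
im=rectify(d,79,440,640,-110,90,3)
cv2.imwrite("pics/w1r.png",im[:,:,::-1])
for n,c in [('blue',(574,12)),('green',(501,-16))]:
    print(n,*rect(d,79,n,c,75,smin=80,s=3))
for n,c in [('red',(525,36)),('yellow',(550,-40))]:
    print(n,*rect(d,41,n,c,30,smin=80,s=3))
```

```text
blue [571.2  11.4] 122.70447794596355 44.72015889485677 -72.58202934265137 [4371]
green [498.3 -16. ] 122.25857543945312 44.31268310546875 -70.01689338684082 [4327]
red [521.   35.9] 42.264668782552086 42.03296407063802 18.2575626373291 [1665]
yellow [546.7 -38.7] 44.588114420572914 37.94732920328776 -71.56505012512207 [1638]
```

View pics/w1r.png

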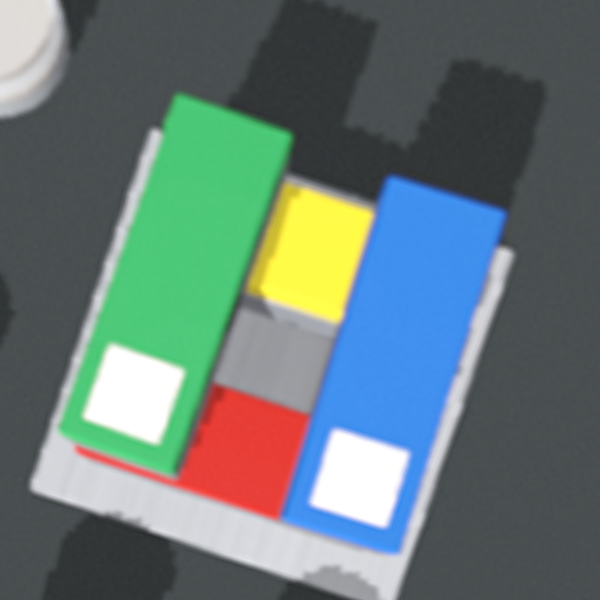

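Run:
```python
from h import *
a=plan(572,11.5,115,17.4,3);a=plan(572,11.5,44,17.4,3,start=a)
```

```text
from [540.5  -1.4 238.9] rv [-0.3 -0.   0. ]
offset [[4.13, 1.13, -0.1], [4.13, 1.14, -0.1], [4.12, 1.13, -0.09]] 
 dr [[-0.1, 0.0, 0.0], [-0.1, 0.0, 0.0], [-0.1, 0.0, 0.0]]
from [572.   11.5 115. ] rv [-0. -0.  0.]
offset [[2.37, 0.0, 0.0], [2.37, 0.01, 0.0], [2.36, 0.0, 0.0]] 
 dr [[0.0, 0.0, 0.0], [0.0, 0.0, 0.0], [0.0, 0.0, 0.0]]
```

Emit:
send_rows(offset=[[4.1, 1.15, -0.1], [4.1, 1.1, -0.1], [4.1, 1.1, -0.1], [0, 0, 0]], dr=[[-0.1, 0, 0], [-0.1, 0, 0], [-0.1, 0, 0], [0, 0, 0]], grip=[75, 75, 75, 75])

```text
time: 2.42
tool_pos: [568.5, 13.5, 112.3]
tcp_rot: [-113.6, 89.6, 174.0]
ft_force: [0.2, 1.1, 0.0]
finger_gap: 64.1
```

Run:
```python
from h import *
d=snapshot("wrist");cv2.imwrite("pics/w2.png",d["pixels"][:,:,::-1])
st();a=plan(572,11.5,44,17.4,3)
```

```text
t 2.48 pos [570.1  13.  115.1] jaw 17.56 down [-0.004  0.    -1.   ] F [ 0.3 -1.5  0.7] gap 64.1 j [ -4.   8.  97.   0.  75. -21.]
from [570.1  13.  115.1] rv [ 0.2 -0.1  0.2]
offset [[2.37, 0.05, 0.07], [2.37, 0.05, 0.07], [2.37, 0.05, 0.07]] 
 dr [[0.1, 0.0, 0.1], [0.1, 0.0, 0.1], [0.1, 0.0, 0.1]]
```

View pics/w2.png

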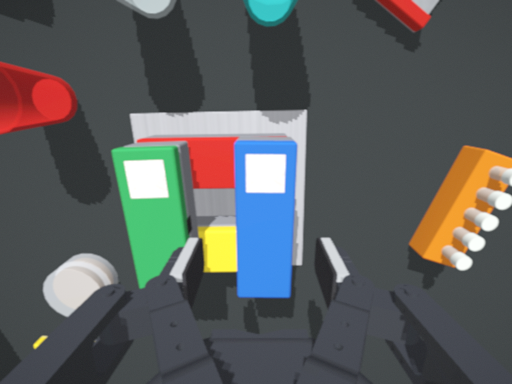

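Emit:
send_rows(offset=[[2.4, 0, 0.05], [2.4, 0, 0.05], [2.3, 0, 0.05], [0, 0, 0]], dr=[[0, 0, 0], [0, 0, 0], [0, 0, 0], [0, 0, 0]], grip=[75, 75, 75, 75])

```text
time: 2.98
tool_pos: [571.8, 10.6, 46.0]
tcp_rot: [-113.3, 90.0, 174.2]
ft_force: [-0.7, 0.2, -0.1]
finger_gap: 64.1
```

Emit:
send_rows(offset=[[0, 0, 0], [0, 0, 0], [0, 0, 0], [0, 0, 0], [0, 0, 0]], dr=[[0, 0, 0], [0, 0, 0], [0, 0, 0], [0, 0, 0], [0, 0, 0]], grip=[55, 40, 40, 40, 40], force=50)

```text
time: 3.6
tool_pos: [574.1, 10.2, 48.1]
tcp_rot: [70.2, 89.8, -2.4]
ft_force: [-1.3, 0.7, 6.5]
finger_gap: 41.1
```

Run:
```python
from h import *
st()
d=snapshot("wrist");cv2.imwrite("pics/w3.png",d["pixels"][:,:,::-1])
```

```text
t 3.6 pos [574.1  10.2  48.1] jaw 17.46 down [ 0.004 -0.    -1.   ] F [-1.3  0.7  6.5] gap 41.1 j [ -4.  13.  99.   0.  68. -22.]
```

View pics/w3.png

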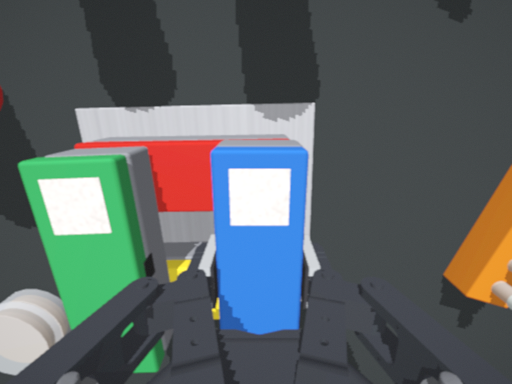

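Blue is held: gap 41 mm, with the pads at (212,270) and (308,270). Lifting.

Emit:
send_rows(offset=[[-1, 0, 0], [-3, 0, 0], [-5, 0, 0], [-3, 0, 0], [0, 0, 0]], dr=[[0, 0, 0], [0, 0, 0], [0, 0, 0], [0, 0, 0], [0, 0, 0]], grip=[40, 40, 40, 40, 40])

```text
time: 4.28
tool_pos: [574.6, 10.1, 169.6]
tcp_rot: [68.4, 89.6, -4.1]
ft_force: [0.4, -0.4, -1.3]
finger_gap: 41.1
```

Run:
```python
from h import *
st()
d=snapshot("wrist");cv2.imwrite("pics/w4.png",d["pixels"][:,:,::-1])
d=snapshot("scene");cv2.imwrite("pics/s4.png",cv2.resize(d["pixels"][100:300,150:400,::-1],None,fx=3,fy=3))
st()
plan(425.6,292.7,170,-1.8,9)
```

```text
t 4.28 pos [574.6  10.1 169.6] jaw 17.45 down [ 0.007 -0.001 -1.   ] F [ 0.4 -0.4 -1.3] gap 41.1 j [ -4.   5.  94.  -0.  80. -22.]
t 4.38 pos [572.   10.2 165. ] jaw 17.45 down [-0.  0. -1.] F [-0.2 -0.2 -2.4] gap 41.8 j [ -4.   5.  94.  -0.  80. -22.]
from [572.   10.2 165. ] rv [19.2 -0.   0. ]
offset [[-0.06, -0.61, -3.48], [-0.05, -0.74, -3.46], [-0.06, -0.86, -3.43], [-0.05, -0.99, -3.39], [-0.06, -1.11, -3.36]] 
 dr [[2.1, 0.0, 0.0], [2.1, 0.0, 0.0], [2.1, 0.0, 0.0], [2.1, 0.0, 0.0], [2.1, 0.0, 0.0]]
offset [[-0.05, -1.24, -3.31], [-0.06, -1.35, -3.26], [-0.05, -1.48, -3.22], [-0.06, -1.59, -3.15]] 
 dr [[2.1, 0.0, 0.0], [2.1, 0.0, 0.0], [2.1, 0.0, 0.0], [2.1, 0.0, 0.0]]
```

View pics/w4.png

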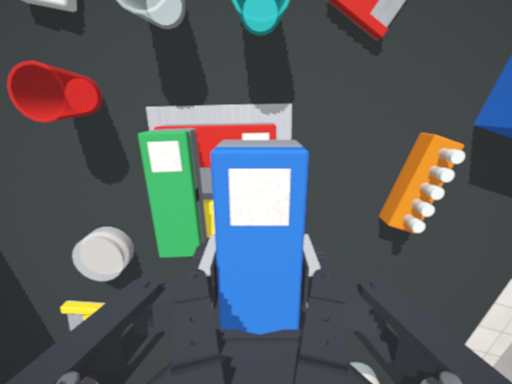

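View pics/s4.png

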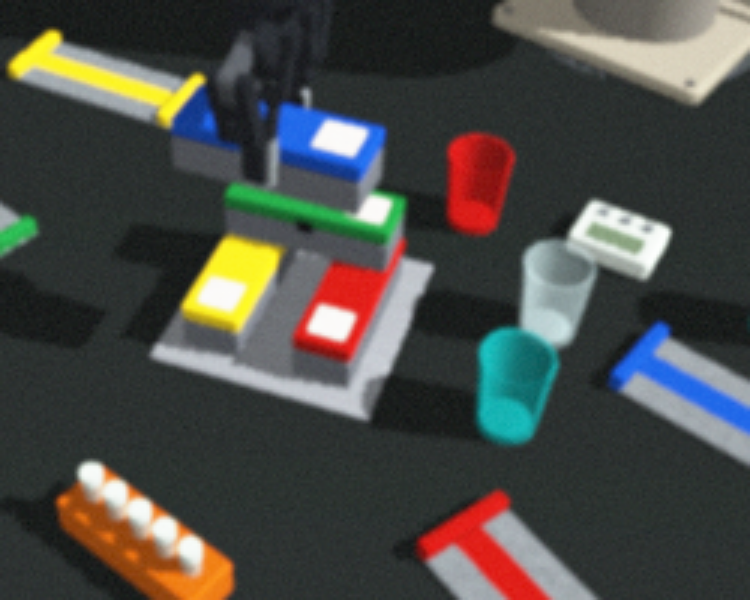

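Blue hangs level, lid up, and the fingertips reach about down to its underside, so I'll grip the next ones higher. I'll measure how it sits in the hand.

```bash
cat >> h.py <<'E'
def inhand(col,dz=33):
    d=snapshot("wrist");s=r.sense();p=s['tool_pos'];M=R.from_euler('xyz',s['tcp_rot'],degrees=True).as_matrix()
    z=p[2]+dz
    c,w,h,a,k=rect(d,z,col,p[:2],90,s=3,smin=80)
    v=M.T@(np.array([c[0],c[1],z])-p)
    jaw=np.degrees(np.arctan2(M[1,1],M[0,1]))
    print(col,'L,W',round(w,1),round(h,1),'offset tool y,z mm',np.round(v[1:],1),'length-jaw ang',round(float((a-jaw)%180),1),k)
E
python3 -c "
from h import *
inhand('blue');inhand('blue',30)"
```

```text
blue L,W 97.0 41.5 offset tool y,z mm [  0.2 -15.5] length-jaw ang 90.0 [3179]
blue L,W 99.2 42.3 offset tool y,z mm [ -0.2 -14.2] length-jaw ang 90.1 [3325]
```

Emit:
send_rows(offset=[[0, -0.6, -3.45], [0, -0.75, -3.45], [0, -0.9, -3.4], [0, -1.0, -3.4], [0, -1.1, -3.3]], dr=[[2.1, 0, 0], [2.1, 0, 0], [2.1, 0, 0], [2.1, 0, 0], [2.1, 0, 0]], grip=[40, 40, 40, 40, 40])

```text
time: 5.1
tool_pos: [489.1, 166.6, 163.3]
tcp_rot: [-85.0, 89.8, -168.1]
ft_force: [0.4, -0.5, -2.0]
finger_gap: 41.4
```

Emit:
send_rows(offset=[[0, -1.2, -3.3], [0, -1.4, -3.2], [0, -1.5, -3.2], [0, -1.6, -3.1], [0, 0, 0]], dr=[[2.1, 0, 0], [2.2, 0, 0], [2.2, 0, 0], [2.2, 0, 0], [0, 0, 0]], grip=[40, 40, 40, 40, 40])

```text
time: 5.72
tool_pos: [423.4, 291.3, 163.4]
tcp_rot: [-69.9, 89.8, -161.5]
ft_force: [0.6, -0.5, -2.5]
finger_gap: 41.6
```

```bash
cat >> h.py <<'E'
def two(tag):
    for n in("wrist","top"):
        d=snapshot(n)
        p=d["pixels"][:,:,::-1]
        cv2.imwrite(f"pics/{tag}_{n}.png",p)
    st()
E
python3 -c "
from h import *
two('b1');inhand('blue')"
```

```text
t 5.83 pos [424.7 289.7 163.8] jaw -1.67 down [-0.002 -0.002 -1.   ] F [ 0.2 -0.3 -2. ] gap 41.5 j [ 29.  -3. 103.  -0.  80.  30.]
blue L,W 113.6 40.8 offset tool y,z mm [ -0.9 -25.9] length-jaw ang 90.2 [3062, 187]
```

View pics/b1_wrist.png

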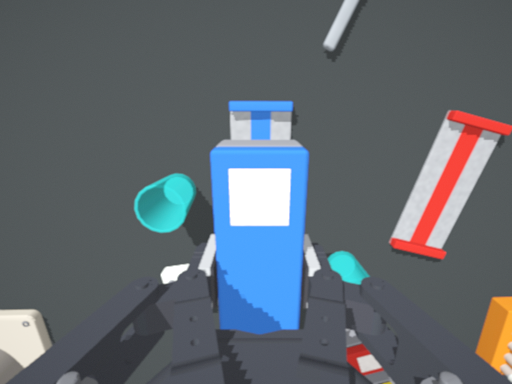

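The far blue lip shows at rows 101-111, columns 229-293, in line with the box. I'll cross-check the cradle centre from it.

```bash
python3 -c "
from h import *
d=snapshot('wrist');st()
# subpixel: lip mask
m=mask(d['pixels'],'blue',80);m[116:]=0
ys,xs=np.nonzero(m);print(xs.min(),xs.max(),ys.min(),ys.max())
for u,v in [(229-.5,101-.5),(293,101-.5)]: print(unproj(d,u,v,14).round(1))
m=mask(d['pixels'],'blue',80);m[:135]=0;ys,xs=np.nonzero(m);print('box far edge',ys.min())
d=snapshot('top');print(rect(d,14,'blue',(425.6,292.7),105,smin=80))
"
```

```text
t 5.92 pos [425.5 289.2 164.4] jaw -1.77 down [-0.001 -0.001 -1.   ] F [ 0.   0.3 -1.7] gap 41.4 j [ 29.  -3. 103.  -0.  80.  30.]
225 291 98 115
[395.5 374.5  14. ]
[461.5 372.5  14. ]
box far edge 135
(array([423.35, 266.2 ]), 123.5, 74.0, -90.0, [5302])
```

Emit:
send_rows(offset=[[4, 0, 0], [4.5, 0, 0], [4, 0, 0], [1.5, 0, 0], [0, 0, 0]], dr=[[0, 0, 0], [0, 0, 0], [0, 0, 0], [0, 0, 0], [0, 0, 0]], grip=[40, 40, 40, 40, 40])

```text
time: 6.6
tool_pos: [425.3, 289.4, 24.8]
tcp_rot: [-58.1, 89.9, -149.9]
ft_force: [0.2, 0.1, -1.4]
finger_gap: 41.5
```

```bash
python3 -c "
from h import *
two('b2');plan(425.8,289.2,14,-1.8,1)
d=snapshot('scene');cv2.imwrite('pics/b2_s.png',cv2.resize(d['pixels'][150:310,310:470,::-1],None,fx=4,fy=3.7))"
```

```text
t 6.7 pos [426.9 290.5  27. ] jaw -1.78 down [ 0.002  0.001 -1.   ] F [ 1.1  0.4 -2. ] gap 41.2 j [ 29.   6. 109.  -0.  64.  30.]
from [426.9 290.5  27. ] rv [ 0.  -0.1 -0.1]
offset [[1.3, -0.11, 0.14]] 
 dr [[0.0, -0.1, -0.1]]
```

View pics/b2_s.png

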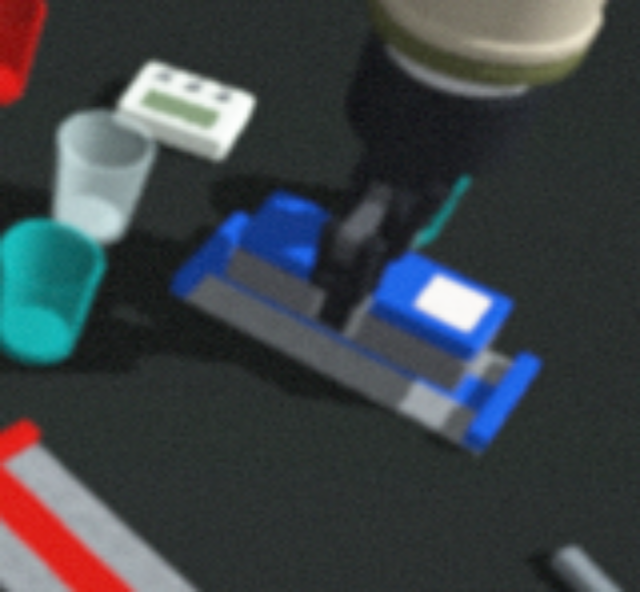

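View pics/b2_wrist.png

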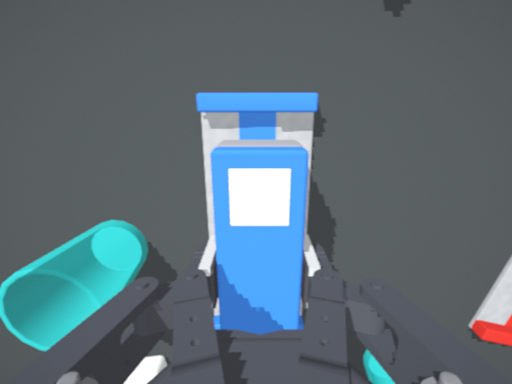

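Blue is above its plate, clear of both lips. Lowering in small steps.

Emit:
send_rows(offset=[[1.0, 0, 0], [0.2, 0, 0], [0, 0, 0]], dr=[[0, 0, 0], [0, 0, 0], [0, 0, 0]], grip=[40, 40, 40])

```text
time: 7.12
tool_pos: [425.3, 290.0, 13.1]
tcp_rot: [-57.7, 90.0, -149.4]
ft_force: [-0.3, -1.2, -1.8]
finger_gap: 41.1
```

Emit:
send_rows(offset=[[0.2, 0, 0], [0, 0, 0]], dr=[[0, 0, 0], [0, 0, 0]], grip=[40, 40])

```text
time: 7.38
tool_pos: [425.6, 290.1, 11.2]
tcp_rot: [-13.2, 90.0, -105.0]
ft_force: [-0.3, -0.8, -1.7]
finger_gap: 41.5
```

Emit:
send_rows(offset=[[0.2, 0, 0], [0, 0, 0]], dr=[[0, 0, 0], [0, 0, 0]], grip=[40, 40])

```text
time: 7.62
tool_pos: [425.7, 290.2, 11.1]
tcp_rot: [-41.4, 90.0, -133.2]
ft_force: [-10.0, -5.8, 17.9]
finger_gap: 41.5
```

Emit:
send_rows(offset=[[-0.12, 0, 0], [0, 0, 0], [0, 0, 0], [0, 0, 0]], dr=[[0, 0, 0], [0, 0, 0], [0, 0, 0], [0, 0, 0]], grip=[40, 52, 60, 70])

```text
time: 8.12
tool_pos: [425.6, 290.1, 10.4]
tcp_rot: [117.8, 90.0, 26.1]
ft_force: [-0.4, -0.1, 0.7]
finger_gap: 60.0
```

Emit:
send_rows(offset=[[-1, 0, 0], [-4, 0, 0], [-5, 0, 0], [-5, 0, 0], [0, 0, 0]], dr=[[0, 0, 0], [0, 0, 0], [0, 0, 0], [0, 0, 0], [0, 0, 0]], grip=[70, 70, 70, 70, 70])

```text
time: 8.75
tool_pos: [428.7, 291.8, 166.8]
tcp_rot: [120.2, 89.4, 28.4]
ft_force: [-0.1, 1.0, 0.3]
finger_gap: 59.9
```

Run:
```python
from h import *
two('b3')
a=plan(499.5,-16,165,19,9);plan(499.5,-16,115,19,1,start=a)
```

```text
t 8.85 pos [426.1 290.4 161.7] jaw -1.75 down [ 0.002  0.001 -1.   ] F [-0.2 -0.5 -0.3] gap 59.5 j [ 29.  -3. 104.   0.  80.  30.]
from [426.1 290.4 161.7] rv [-20.8  -0.   -0.1]
offset [[-0.04, 0.92, 3.38], [-0.04, 0.78, 3.41], [-0.04, 0.65, 3.44], [-0.04, 0.51, 3.46], [-0.04, 0.36, 3.48]] 
 dr [[-2.3, 0.0, 0.0], [-2.3, 0.0, 0.0], [-2.3, 0.0, 0.0], [-2.3, 0.0, 0.0], [-2.3, 0.0, 0.0]]
offset [[-0.04, 0.23, 3.5], [-0.04, 0.09, 3.5], [-0.03, -0.05, 3.5], [-0.04, -0.2, 3.49]] 
 dr [[-2.3, 0.0, 0.0], [-2.3, 0.0, 0.0], [-2.3, 0.0, 0.0], [-2.3, 0.0, 0.0]]
from [499.5 -16.  165. ] rv [-0.1 -0.  -0.1]
offset [[5.0, -0.01, 0.01]] 
 dr [[-0.1, 0.0, -0.1]]
```

View pics/b3_wrist.png

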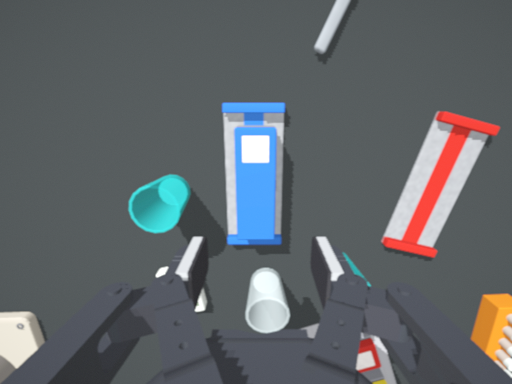

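Blue lies in its cradle, lid spanning rows 126-236 between lips at 107 and 239. I'll check it numerically.

```bash
cat >> h.py <<'E'
def chk(col,name='wrist',show=False):
    d=snapshot(name);np.set_printoptions(precision=1,suppress=True)
    C={'blue':(425.8,291.5),'red':(640.5,272),'green':(628,-294),'yellow':(424.4,-314.1)}[col]
    c1,w1,h1,a1,_=rect(d,14,col,C,105,s=3,smin=80)
    # lid top: label(white)+lid -> show rectified pictures
    cv2.imwrite(f'pics/chk_{col}_{name}.png',np.hstack([rectify(d,z,C[0]-100,C[0]+100,C[1]-100,C[1]+100,2)[:,:,::-1] for z in (14,42)]))
    print(name,'all(z14)',c1,w1,h1,a1)
E
python3 -c "
from h import *
chk('blue');chk('blue','top')"
```

```text
wrist all(z14) [423.  292.8] 167.20608520507812 68.23131815592448 88.26429748535156
top all(z14) [423.1 266.8] 125.0 74.33333333333333 -90.0
```

View pics/chk_blue_wrist.png

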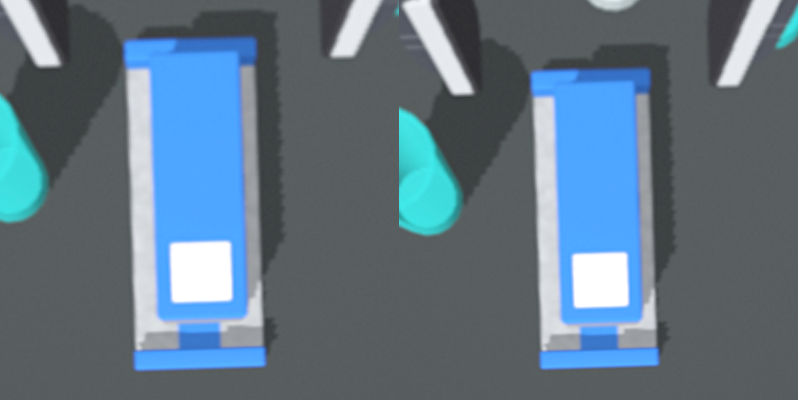

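View pics/chk_blue_top.png

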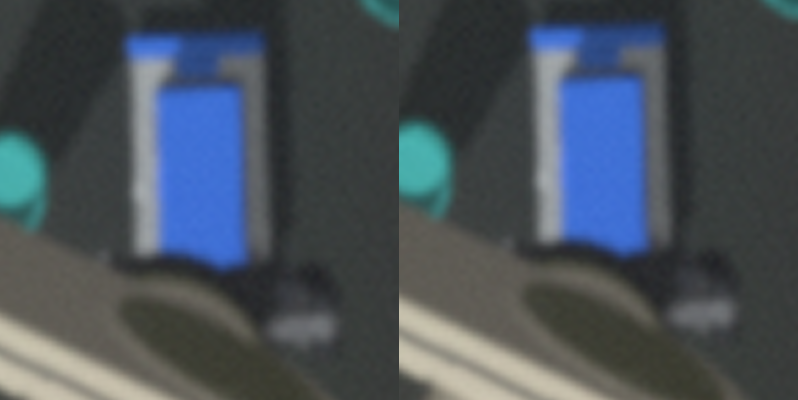

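Against the cradle, blue is centred lengthwise to within 1 mm and sits about 2.5 mm off across. I'll aim 2 mm lower in x from here on. Next is green.

Emit:
send_rows(offset=[[0, 0.9, 3.4], [0, 0.8, 3.4], [0, 0.65, 3.45], [0, 0.5, 3.45], [0, 0.35, 3.5]], dr=[[-2.3, 0, 0], [-2.3, 0, 0], [-2.4, 0, 0], [-2.4, 0, 0], [-2.4, 0, 0]], grip=[75, 75, 75, 75, 75])

```text
time: 9.57
tool_pos: [465.3, 118.4, 158.7]
tcp_rot: [-91.9, 89.8, -171.7]
ft_force: [0.8, 0.3, 0.3]
finger_gap: 63.8
```

Emit:
send_rows(offset=[[0, 0.2, 3.5], [0, 0.1, 3.5], [0, -0.05, 3.5], [0, -0.2, 3.5], [0, 0, 0]], dr=[[-2.4, 0, 0], [-2.4, 0, 0], [-2.4, 0, 0], [-2.4, 0, 0], [0, 0, 0]], grip=[75, 75, 75, 75, 75])

```text
time: 10.2
tool_pos: [499.1, -18.2, 158.8]
tcp_rot: [-108.7, 89.8, -179.2]
ft_force: [-0.5, 0.8, -0.5]
finger_gap: 64.1
```

Run:
```python
from h import *
st();np.set_printoptions(precision=1,suppress=True)
d=snapshot("wrist");cv2.imwrite("pics/g0.png",d["pixels"][:,:,::-1])
print(*rect(d,79,'green',(499.5,-16),75,smin=80,s=3))
print(*rect(d,41,'red',(524,36),80,smin=80,s=3))
a=plan(499,-16,50,19.7,4)
```

```text
t 10.2 pos [499.1 -18.2 158.8] jaw 19.49 down [-0.003 -0.    -1.   ] F [-0.5  0.8 -0.5] gap 64.1 j [ -8.  -5. 106.  -0.  80. -27.]
[497.4 -15.8] 121.96321614583333 43.08941141764323 -69.829345703125 [4207]
[520.6  36. ] 119.2616475423177 41.9268544514974 18.29949951171875 [2492]
from [498.9 -17.  158.9] rv [-0.2 -0.1  0.2]
offset [[2.72, 0.02, -0.02], [2.72, 0.02, -0.02], [2.73, 0.01, -0.02], [2.72, 0.02, -0.01]] 
 dr [[-0.1, 0.0, 0.0], [-0.1, 0.0, 0.0], [-0.1, 0.0, 0.0], [-0.1, 0.0, 0.0]]
```

View pics/g0.png

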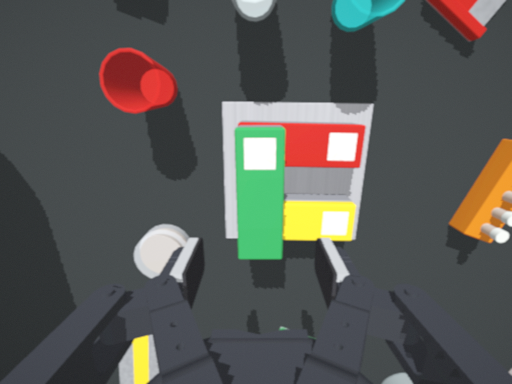

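Green (260,190) is alone on top of red and yellow. Descending.

Emit:
send_rows(offset=[[2.7, 0, 0], [2.7, 0, 0], [2.7, 0, 0], [2.7, 0, 0], [0, 0, 0]], dr=[[-0.1, 0, 0], [-0.1, 0, 0], [0, 0, 0], [0, 0, 0], [0, 0, 0]], grip=[75, 75, 75, 75, 75])

```text
time: 10.88
tool_pos: [496.7, -15.0, 49.5]
tcp_rot: [-120.3, 89.6, 169.6]
ft_force: [-0.2, 0.4, 0.8]
finger_gap: 64.2
```

Emit:
send_rows(offset=[[0, 0, 0], [0, 0, 0], [0, 0, 0], [0, 0, 0], [0, 0, 0]], dr=[[0, 0, 0], [0, 0, 0], [0, 0, 0], [0, 0, 0], [0, 0, 0]], grip=[55, 40, 40, 40, 40], force=50)

```text
time: 11.5
tool_pos: [500.9, -16.4, 53.9]
tcp_rot: [70.5, 89.9, 0.3]
ft_force: [-0.1, 1.1, 6.3]
finger_gap: 41.3
```

Emit:
send_rows(offset=[[-1, 0, 0], [-3, 0, 0], [-5, 0, 0], [-3, 0, 0], [0, 0, 0]], dr=[[0, 0, 0], [0, 0, 0], [0, 0, 0], [0, 0, 0], [0, 0, 0]], grip=[40, 40, 40, 40, 40])

```text
time: 12.12
tool_pos: [501.9, -16.8, 176.1]
tcp_rot: [61.3, 89.6, -8.8]
ft_force: [0.1, -0.6, -1.1]
finger_gap: 41.0
```

Run:
```python
from h import *
st();two('g1');inhand('green',28)
plan(626,-294,170,-3.4,9)
```

```text
t 12.12 pos [501.9 -16.8 176.1] jaw 19.84 down [ 0.006 -0.001 -1.   ] F [ 0.1 -0.6 -1.1] gap 41.0 j [ -8.  -6. 105.  -0.  81. -28.]
t 12.22 pos [499.6 -16.4 172.1] jaw 19.84 down [-0. -0. -1.] F [ 0.5  1.6 -1.2] gap 41.4 j [ -8.  -6. 105.  -0.  81. -28.]
green L,W 100.6 42.6 offset tool y,z mm [  0.8 -12.7] length-jaw ang 90.4 [3274]
from [499.  -16.4 171.2] rv [23.2 -0.   0.1]
offset [[0.01, 0.28, 3.38], [0.01, 0.43, 3.36], [0.01, 0.59, 3.35], [0.01, 0.74, 3.31], [0.01, 0.88, 3.27]] 
 dr [[2.6, 0.0, 0.0], [2.6, 0.0, 0.0], [2.6, 0.0, 0.0], [2.6, 0.0, 0.0], [2.6, 0.0, 0.0]]
offset [[0.01, 1.04, 3.23], [0.01, 1.18, 3.18], [0.01, 1.32, 3.13], [0.01, 1.46, 3.06]] 
 dr [[2.6, 0.0, 0.0], [2.6, 0.0, 0.0], [2.6, 0.0, 0.0], [2.6, 0.0, 0.0]]
```

View pics/g1_wrist.png

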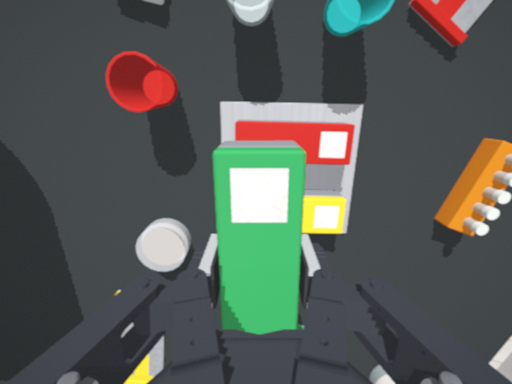

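Emit:
send_rows(offset=[[0, 0.3, 3.4], [0, 0.4, 3.35], [0, 0.6, 3.35], [0, 0.75, 3.3], [0, 0.9, 3.3]], dr=[[2.6, 0, 0], [2.6, 0, 0], [2.6, 0, 0], [2.6, 0, 0], [2.6, 0, 0]], grip=[40, 40, 40, 40, 40])

```text
time: 12.9
tool_pos: [569.9, -171.4, 170.0]
tcp_rot: [-119.2, 89.8, 157.5]
ft_force: [0.3, 0.9, -1.2]
finger_gap: 41.3
```

Emit:
send_rows(offset=[[0, 1.05, 3.25], [0, 1.2, 3.2], [0, 1.3, 3.15], [0, 1.45, 3.1], [0, 0, 0]], dr=[[2.6, 0, 0], [2.6, 0, 0], [2.5, 0, 0], [2.5, 0, 0], [0, 0, 0]], grip=[40, 40, 40, 40, 40])

```text
time: 13.52
tool_pos: [626.3, -296.9, 169.1]
tcp_rot: [-109.3, 89.8, 157.1]
ft_force: [0.5, 0.2, -1.6]
finger_gap: 41.3
```

Run:
```python
from h import *
st();two('g2')
d=snapshot('wrist')
print(r.sense()['tool_pos'])
c=d['pixels'][80:150,200:330,::-1];cv2.imwrite('pics/g2c.png',cv2.resize(c,None,fx=6,fy=6))
plan(626,-295.7,30,-3.4,4)
```

```text
t 13.53 pos [ 626.3 -296.9  169.1] jaw -3.51 down [-0.004  0.002 -1.   ] F [ 0.5  0.2 -1.6] gap 41.3 j [-30.  24.  72.  -0.  84. -26.]
t 13.62 pos [ 626.2 -294.8  169.9] jaw -3.37 down [-0.003  0.002 -1.   ] F [ 0.1  0.6 -0.3] gap 41.1 j [-29.  24.  73.   0.  84. -26.]
[ 626.44321087 -294.33226144  170.53320848]
from [ 626.4 -294.3  170.5] rv [ 0.1 -0.1  0.2]
offset [[3.51, 0.0, 0.04], [3.52, 0.0, 0.04], [3.51, 0.0, 0.04], [3.51, 0.0, 0.04]] 
 dr [[0.0, 0.0, 0.0], [0.0, 0.0, 0.0], [0.0, 0.0, 0.0], [0.0, 0.0, 0.0]]
```

View pics/g2c.png

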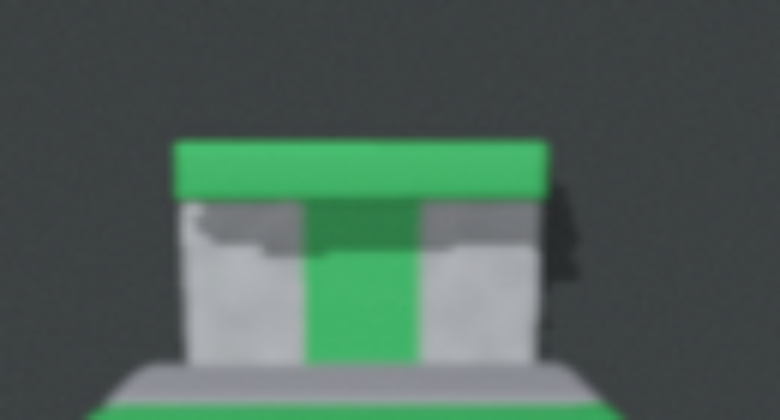

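Run:
```python
from h import *
d=snapshot('wrist')
m=mask(d['pixels'],'green',80)[:117];ys,xs=np.nonzero(m)
a=unproj(d,228.8-.5,103.3-.5,14);b=unproj(d,291.8-.5,103.3-.5,14);print(a,b,np.linalg.norm(a-b))
th=np.radians(86.6);print((a+b)/2-83*np.array([np.cos(th),np.sin(th),0]));st()
```

```text
[ 597.79431187 -209.98691951   14.        ] [ 663.87100588 -213.88274168   14.        ] 66.19144144913336
[ 625.91022987 -294.78873631   14.        ]
t 13.72 pos [ 626.7 -294.1  171.1] jaw -3.31 down [-0.002  0.001 -1.   ] F [-0.2  0.6 -1.8] gap 41.4 j [-29.  24.  73.   0.  84. -26.]
```

Emit:
send_rows(offset=[[3.5, -0.05, 0.1], [4, 0, 0.1], [4, 0, 0], [2.4, 0, 0], [0, 0, 0]], dr=[[0, 0, 0], [0, 0, 0], [0, 0, 0], [0, 0, 0], [0, 0, 0]], grip=[40, 40, 40, 40, 40])

```text
time: 14.35
tool_pos: [624.5, -295.0, 30.4]
tcp_rot: [-117.4, 89.7, 149.4]
ft_force: [-0.6, 0.1, -1.1]
finger_gap: 41.3
```

Run:
```python
from h import *
two('g3');plan(626,-296.2,18,-3.4,2)
```

```text
t 14.45 pos [ 627.1 -296.8   34.5] jaw -3.31 down [ 0.001 -0.    -1.   ] F [ 1.  -0.5  0.2] gap 40.9 j [-30.  31.  78.   0.  71. -26.]
from [ 627.1 -296.8   34.5] rv [ 0.1  0.  -0. ]
offset [[0.83, -0.06, -0.02], [0.82, -0.06, -0.03]] 
 dr [[0.0, 0.0, 0.0], [0.0, 0.0, 0.0]]
```

View pics/g3_wrist.png

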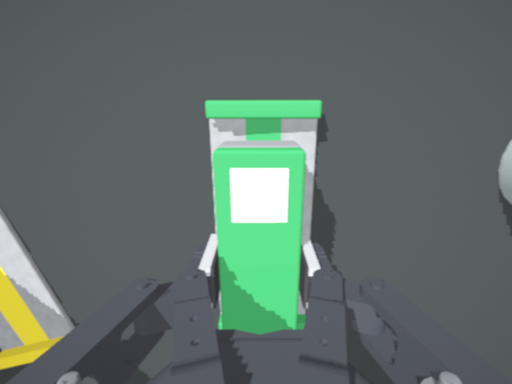

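Emit:
send_rows(offset=[[0.8, 0.17, 0], [0.6, 0, 0], [0, 0, 0]], dr=[[0, 0, 0], [0, 0, 0], [0, 0, 0]], grip=[40, 40, 40])

```text
time: 14.82
tool_pos: [628.0, -297.1, 18.9]
tcp_rot: [-117.8, 89.9, 148.8]
ft_force: [-0.1, -1.4, -1.5]
finger_gap: 41.3
```

Emit:
send_rows(offset=[[0.2, 0, 0], [0, 0, 0]], dr=[[0, 0, 0], [0, 0, 0]], grip=[40, 40])

```text
time: 15.08
tool_pos: [628.4, -297.3, 17.4]
tcp_rot: [-116.2, 90.0, 150.4]
ft_force: [-0.4, 0.3, -0.8]
finger_gap: 41.1
```

Emit:
send_rows(offset=[[0.2, 0, 0], [0, 0, 0]], dr=[[0, 0, 0], [0, 0, 0]], grip=[40, 40])

```text
time: 15.32
tool_pos: [628.7, -297.5, 16.9]
tcp_rot: [59.3, 90.0, -34.1]
ft_force: [-3.7, 1.8, 7.3]
finger_gap: 41.0
```

Contact at 7 N. Releasing and lifting.

Emit:
send_rows(offset=[[0, 0, 0], [0, 0, 0], [0, 0, 0], [0, 0, 0]], dr=[[0, 0, 0], [0, 0, 0], [0, 0, 0], [0, 0, 0]], grip=[52, 60, 70, 70])

```text
time: 15.82
tool_pos: [628.4, -297.3, 15.4]
tcp_rot: [-118.3, 90.0, 148.4]
ft_force: [-0.2, 0.0, 0.0]
finger_gap: 59.8
```

Emit:
send_rows(offset=[[-1, 0, 0], [-4, 0, 0], [-5, 0, 0], [-5, 0, 0], [0, 0, 0]], dr=[[0, 0, 0], [0, 0, 0], [0, 0, 0], [0, 0, 0], [0, 0, 0]], grip=[75, 75, 75, 75, 75])

```text
time: 16.45
tool_pos: [631.8, -299.2, 173.7]
tcp_rot: [63.9, 89.3, -29.5]
ft_force: [0.5, 0.2, 0.2]
finger_gap: 63.9
```

Run:
```python
from h import *
st();chk('green');chk('green','top');st()
```

```text
t 16.45 pos [ 631.8 -299.2  173.7] jaw -3.35 down [ 0.01  -0.006 -1.   ] F [0.5 0.2 0.2] gap 63.9 j [-30.  24.  72.   0.  83. -26.]
wrist all(z14) [ 625.6 -294.8] 166.65530395507812 67.93537902832031 86.87786865234375
top all(z14) [ 625.8 -266.8] 122.84092203776042 71.72335306803386 82.4859619140625
t 16.55 pos [ 629.  -297.6  167.1] jaw -3.35 down [ 0. -0. -1.] F [-1.   0.6 -0.3] gap 64.2 j [-30.  24.  72.  -0.  83. -26.]
```

View pics/chk_green_wrist.png

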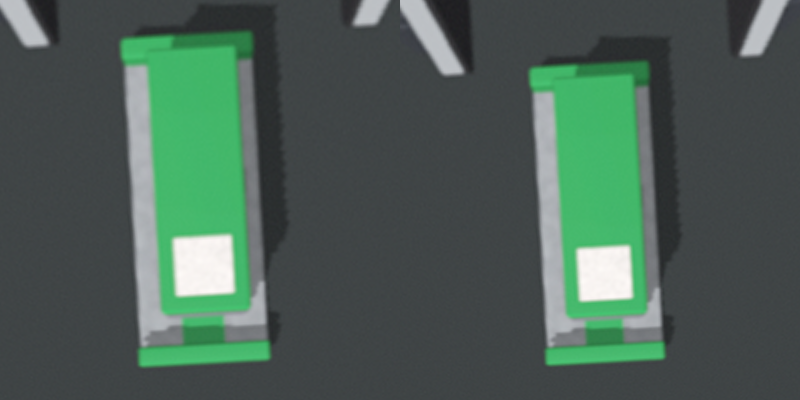

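View pics/chk_green_top.png

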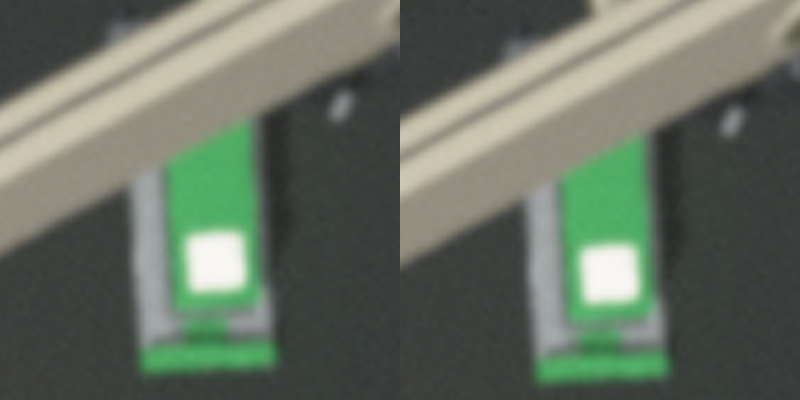

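Green is flat in its cradle: lengthwise -1 mm, across about +2 mm, angle within 0.3°. The next pick is red, on the tray.

Run:
```python
from h import *
plan(522,36,165,-71.7,10)
```

```text
from [ 629.  -297.6  167.1] rv [68.3 -0.  -0.2]
offset [[0.01, -1.26, -3.27], [0.02, -1.64, -3.09], [0.01, -2.0, -2.88], [0.02, -2.32, -2.62], [0.01, -2.62, -2.33]] 
 dr [[6.8, 0.0, 0.0], [6.8, 0.0, 0.0], [6.8, 0.0, 0.0], [6.8, 0.0, 0.0], [6.8, 0.0, 0.0]]
offset [[0.02, -2.88, -2.01], [0.01, -3.09, -1.64], [0.02, -3.26, -1.27], [0.01, -3.4, -0.88], [0.02, -3.47, -0.47]] 
 dr [[6.8, 0.0, 0.0], [6.8, 0.0, 0.0], [6.8, 0.0, 0.0], [6.8, 0.0, 0.0], [6.8, 0.0, 0.0]]
```

Emit:
send_rows(offset=[[0, -1.25, -3.25], [0, -1.65, -3.1], [0, -2.0, -2.9], [0, -2.3, -2.6], [0, -2.6, -2.35]], dr=[[6.8, 0, 0], [6.8, 0, 0], [6.8, 0, 0], [6.8, 0, 0], [6.8, 0, 0]], grip=[75, 75, 75, 75, 75])

```text
time: 17.18
tool_pos: [573.6, -129.2, 163.3]
tcp_rot: [-71.2, 89.8, 161.2]
ft_force: [-0.5, 0.2, -0.2]
finger_gap: 64.0
```

Emit:
send_rows(offset=[[0, -2.9, -2.0], [0, -3.1, -1.65], [0, -3.25, -1.25], [0, -3.4, -0.9], [0, -3.45, -0.5]], dr=[[6.8, 0, 0], [6.8, 0, 0], [6.8, 0, 0], [6.8, 0, 0], [7.0, 0, 0]], grip=[75, 75, 75, 75, 75])

```text
time: 17.8
tool_pos: [520.3, 37.4, 163.5]
tcp_rot: [-20.5, 89.8, 177.8]
ft_force: [0.6, 0.3, -0.3]
finger_gap: 64.2
```

Emit:
send_rows(offset=[[0, 0, 0]], dr=[[0, 0, 0]], grip=[75])

```text
time: 17.92
tool_pos: [520.3, 38.2, 163.6]
tcp_rot: [-27.4, 89.8, 171.1]
ft_force: [0.1, -0.2, -0.0]
finger_gap: 63.9
```

Run:
```python
from h import *
two('r0');np.set_printoptions(precision=1,suppress=True)
d=snapshot("wrist")
for c,p in (('red',(522,36)),('yellow',(548,-40))): print(*rect(d,41,c,p,72,smin=80,s=3))
d=snapshot("top")
for c,p in (('red',(522,36)),('yellow',(548,-40))): print(*rect(d,41,c,p,72,smin=80,s=3))
st()
```

```text
t 18.02 pos [521.3  36.3 164.2] jaw -71.41 down [-0.002 -0.    -1.   ] F [-0.3  0.2 -0.3] gap 63.9 j [ -2.  -2. 102.  -0.  80.  70.]
[522.2  35.5] 122.38527425130208 41.336560567220054 18.35783576965332 [4289]
[548.1 -38.7] 122.93548583984375 43.96973164876302 18.624670028686523 [4580]
[465.5  28. ] 20.333330790201824 8.666665395100912 -90.0 [133]
[514.2 -70.3] 38.0 17.0 0.0 [461]
t 18.12 pos [521.9  35.5 164.7] jaw -71.52 down [-0. -0. -1.] F [0.2 0.3 0.2] gap 63.7 j [ -2.  -2. 102.  -0.  80.  70.]
```

View pics/r0_wrist.png

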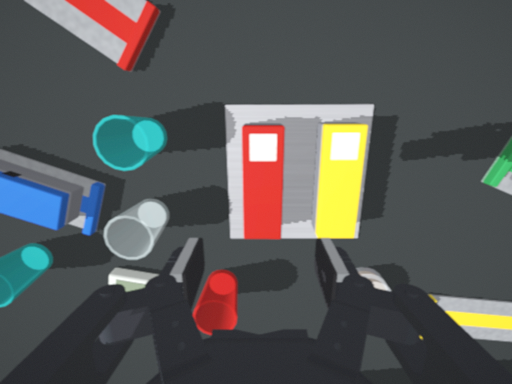

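Red (263,180) and yellow (342,180) lie intact on the tray, with the TCP already over red's centre. Descending.

Emit:
send_rows(offset=[[4, 0, 0], [4.5, 0, 0], [4, 0, 0], [2.7, 0, 0], [0, 0, 0]], dr=[[0, 0, 0], [0, 0, 0], [0, 0, 0], [0, 0, 0], [0, 0, 0]], grip=[75, 75, 75, 75, 75])

```text
time: 18.75
tool_pos: [519.6, 35.4, 10.7]
tcp_rot: [-18.9, 89.7, 179.5]
ft_force: [-0.4, 0.3, 0.3]
finger_gap: 64.2
```

Emit:
send_rows(offset=[[0, 0, 0], [0, 0, 0], [0, 0, 0], [0, 0, 0], [0, 0, 0]], dr=[[0, 0, 0], [0, 0, 0], [0, 0, 0], [0, 0, 0], [0, 0, 0]], grip=[55, 40, 40, 40, 40], force=50)

```text
time: 19.38
tool_pos: [523.7, 36.1, 15.3]
tcp_rot: [154.7, 89.8, -6.9]
ft_force: [-0.4, -1.5, 6.6]
finger_gap: 41.6
```

Emit:
send_rows(offset=[[-1, 0, 0], [-3, 0, 0], [-5, 0, 0], [-5, 0, 0], [0, 0, 0]], dr=[[0, 0, 0], [0, 0, 0], [0, 0, 0], [0, 0, 0], [0, 0, 0]], grip=[40, 40, 40, 40, 40])

```text
time: 20.0
tool_pos: [525.5, 36.3, 159.6]
tcp_rot: [160.4, 89.4, -1.1]
ft_force: [1.1, 0.5, -2.0]
finger_gap: 41.2
```

Run:
```python
from h import *
two('r1');inhand('red',28)
a=plan(638.5,272,165,-15.8,7)
```

```text
t 20.1 pos [522.3  36.4 154.3] jaw -71.55 down [ 0.001  0.    -1.   ] F [-0.5 -0.1 -1.5] gap 41.3 j [ -2.  -2. 103.   0.  79.  70.]
red L,W 162.7 66.2 offset tool y,z mm [ -9.6 -42. ] length-jaw ang 105.0 [3386, 191]
from [521.4  36.4 152.8] rv [-55.7   0.    0. ]
offset [[-0.18, -2.66, -2.65], [-0.17, -2.27, -3.0], [-0.18, -1.83, -3.28], [-0.17, -1.36, -3.51], [-0.18, -0.85, -3.66]] 
 dr [[-8.0, 0.0, 0.0], [-8.0, 0.0, 0.0], [-8.0, 0.0, 0.0], [-8.0, 0.0, 0.0], [-8.0, 0.0, 0.0]]
offset [[-0.17, -0.34, -3.74], [-0.18, 0.19, -3.75]] 
 dr [[-8.0, 0.0, 0.0], [-8.0, 0.0, 0.0]]
```

View pics/r1_wrist.png

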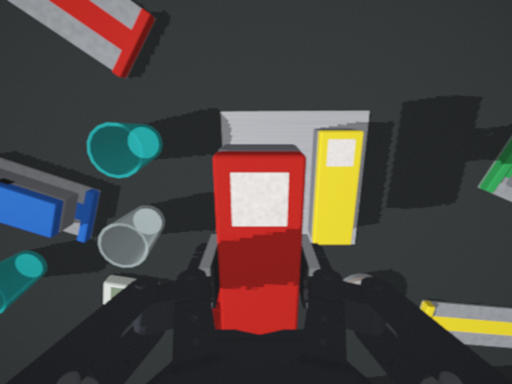

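Emit:
send_rows(offset=[[-0.2, -2.65, -2.65], [-0.2, -2.25, -3.0], [-0.2, -1.85, -3.3], [-0.2, -1.35, -3.5], [-0.2, -0.85, -3.65]], dr=[[-8, 0, 0], [-8, 0, 0], [-8, 0, 0], [-8, 0, 0], [-8, 0, 0]], grip=[40, 40, 40, 40, 40])

```text
time: 20.78
tool_pos: [604.8, 205.2, 160.8]
tcp_rot: [-44.4, 89.8, -165.7]
ft_force: [-0.6, -0.4, -1.7]
finger_gap: 41.3
```

Emit:
send_rows(offset=[[-0.2, -0.35, -3.75], [-0.2, 0.2, -3.75], [0, 0, 0], [0, 0, 0]], dr=[[-8, 0, 0], [-7.8, 0, 0], [0, 0, 0], [0, 0, 0]], grip=[40, 40, 40, 40])

```text
time: 21.28
tool_pos: [638.1, 271.2, 165.1]
tcp_rot: [-50.5, 89.8, -156.3]
ft_force: [-0.3, 0.1, -1.3]
finger_gap: 41.2
```

```bash
cat >> h.py <<'E'
def hang(col,dz,C,ang):
    """box in hand and far lip, wrist view; returns offset of box centre along tool z, cradle centre"""
    d=snapshot('wrist');s=r.sense();p=s['tool_pos'];M=R.from_euler('xyz',s['tcp_rot'],degrees=True).as_matrix()
    m=mask(d['pixels'],col,80)
    n,l,stt,cen=cv2.connectedComponentsWithStats(m)
    ks=[k for k in range(1,n) if stt[k,4]>60];print([stt[k].tolist() for k in ks])
    kb=max(ks,key=lambda k:stt[k,4]);top=stt[kb,1]
    # box far edge: mean top row over central columns
    cols=range(235,285);e=np.mean([np.nonzero(l[:,c]==kb)[0].min() for c in cols if (l[:,c]==kb).any()])
    q=unproj(d,260,e-.5,p[2]+dz);v=M.T@(q-p);print('box edge row',round(e,1),'centre tool z',round(v[2]+61,1))
    cv2.imwrite(f'pics/hang_{col}.png',cv2.resize(d['pixels'][60:200,180:340,::-1],None,fx=4,fy=4));st();return d
E
python3 - <<'E'
from h import *
hang('red',28,0,0)
E
```

```text
[[228, 100, 65, 44, 1374], [212, 151, 95, 184, 12398], [123, 362, 21, 22, 221]]
box edge row 151.0 centre tool z -0.8
t 21.32 pos [638.3 270.8 165.7] jaw -15.83 down [-0.003 -0.001 -1.   ] F [ 1.1 -0.1 -1.1] gap 40.9 j [19. 24. 73. -0. 84. 35.]
```

View pics/hang_red.png

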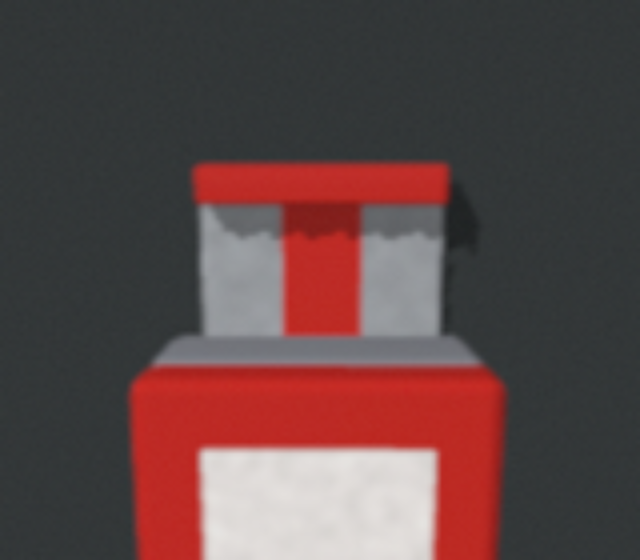

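```bash
cat >> h.py <<'E'
def lip(u1,u2,v,ang):
    d=snapshot('wrist');a=unproj(d,u1-.5,v-.5,14);b=unproj(d,u2-.5,v-.5,14);th=np.radians(ang)
    print('lip width',np.linalg.norm(a-b),'ang',np.degrees(np.arctan2(*(b-a)[1::-1])),'cradle',((a+b)/2-83*np.array([np.cos(th),np.sin(th),0])).round(1));st()
E
python3 - <<'E'
from h import *
lip(228.3,292.3,100.8,74.2)
E
```

```text
lip width 65.89632203143843 ang -15.877622755064786 cradle [638.5 272.   14. ]
t 21.38 pos [638.6 270.7 166.3] jaw -15.84 down [-0.002 -0.001 -1.   ] F [ 0.2 -0.4 -0.6] gap 41.3 j [19. 24. 73. -0. 84. 35.]
```

Emit:
send_rows(offset=[[4, -0.05, 0], [4.5, 0, 0], [4, 0, 0], [1.6, 0, 0], [0.4, 0, 0]], dr=[[0, 0, 0], [0, 0, 0], [0, 0, 0], [0, 0, 0], [0, 0, 0]], grip=[40, 40, 40, 40, 40])

```text
time: 22.0
tool_pos: [638.3, 271.2, 21.9]
tcp_rot: [-53.7, 89.9, -159.5]
ft_force: [0.2, -0.1, -1.3]
finger_gap: 41.2
```

Emit:
send_rows(offset=[[0, 0, 0], [0.2, 0, 0], [0, 0, 0]], dr=[[0, 0, 0], [0, 0, 0], [0, 0, 0]], grip=[40, 40, 40])

```text
time: 22.38
tool_pos: [639.6, 272.2, 21.7]
tcp_rot: [124.9, 89.9, 19.1]
ft_force: [0.0, 1.0, -1.5]
finger_gap: 40.9
```

Run:
```python
from h import *
two('r3')
```

```text
t 22.48 pos [639.2 272.1  21.2] jaw -15.75 down [ 0.001  0.    -1.   ] F [ 0.3 -0.2 -2.1] gap 41.4 j [19. 32. 78. -0. 70. 35.]
```

View pics/r3_wrist.png

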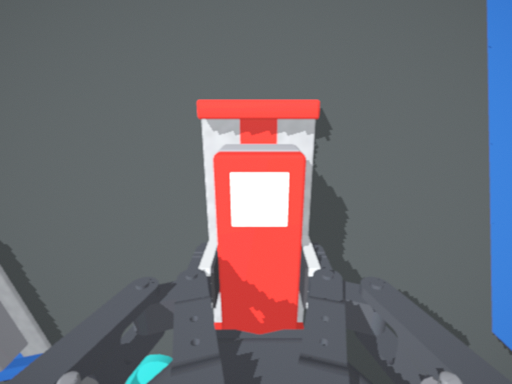

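Emit:
send_rows(offset=[[0.3, -0.08, 0.1], [0, 0, 0]], dr=[[0, 0, 0], [0, 0, 0]], grip=[40, 40])

```text
time: 22.72
tool_pos: [637.3, 271.0, 16.9]
tcp_rot: [-53.5, 89.9, -159.2]
ft_force: [-0.4, -0.1, -1.2]
finger_gap: 41.3
```

Emit:
send_rows(offset=[[0.2, 0, 0], [0, 0, 0]], dr=[[0, 0, 0], [0, 0, 0]], grip=[40, 40])

```text
time: 22.98
tool_pos: [638.0, 271.2, 16.3]
tcp_rot: [112.6, 90.0, 6.9]
ft_force: [-3.1, -2.0, 4.8]
finger_gap: 40.8
```

Touchdown at 5 N. Releasing.

Emit:
send_rows(offset=[[0, 0, 0], [0, 0, 0], [0, 0, 0], [0, 0, 0]], dr=[[0, 0, 0], [0, 0, 0], [0, 0, 0], [0, 0, 0]], grip=[52, 60, 70, 70])

```text
time: 23.48
tool_pos: [637.7, 271.1, 15.4]
tcp_rot: [-59.7, 90.0, -165.5]
ft_force: [-1.0, 0.1, -0.3]
finger_gap: 59.5
```

Emit:
send_rows(offset=[[-1, 0, 0], [-4, 0, 0], [-5, 0, 0], [-5, 0, 0], [0, 0, 0]], dr=[[0, 0, 0], [0, 0, 0], [0, 0, 0], [0, 0, 0], [0, 0, 0]], grip=[75, 75, 75, 75, 75])

```text
time: 24.1
tool_pos: [641.4, 272.4, 173.7]
tcp_rot: [124.5, 89.3, 18.8]
ft_force: [0.6, 0.3, 0.0]
finger_gap: 64.0
```

Run:
```python
from h import *
chk('red');chk('red','top');st();plan(548.8,-39,165,-71.5,9)
```

```text
wrist all(z14) [638.3 272.5] 166.90487670898438 67.90557352701823 74.21924591064453
top all(z14) [626.2 242.1] 115.99629720052083 71.82820129394531 81.19586181640625
t 24.2 pos [638.4 271.4 167.1] jaw -15.75 down [ 0.  0. -1.] F [-0.4  0.6 -0.7] gap 64.0 j [19. 24. 73. -0. 83. 35.]
from [638.4 271.4 167.1] rv [55.7 -0.1 -0.1]
offset [[0.02, -0.02, 3.59], [0.02, 0.36, 3.57], [0.02, 0.75, 3.51], [0.01, 1.13, 3.41], [0.02, 1.48, 3.27]] 
 dr [[6.2, 0.0, 0.0], [6.2, 0.0, 0.0], [6.2, 0.0, 0.0], [6.2, 0.0, 0.0], [6.2, 0.0, 0.0]]
offset [[0.02, 1.83, 3.08], [0.02, 2.15, 2.88], [0.02, 2.45, 2.62], [0.02, 2.72, 2.34]] 
 dr [[6.2, 0.0, 0.0], [6.2, 0.0, 0.0], [6.2, 0.0, 0.0], [6.2, 0.0, 0.0]]
```

View pics/chk_red_wrist.png

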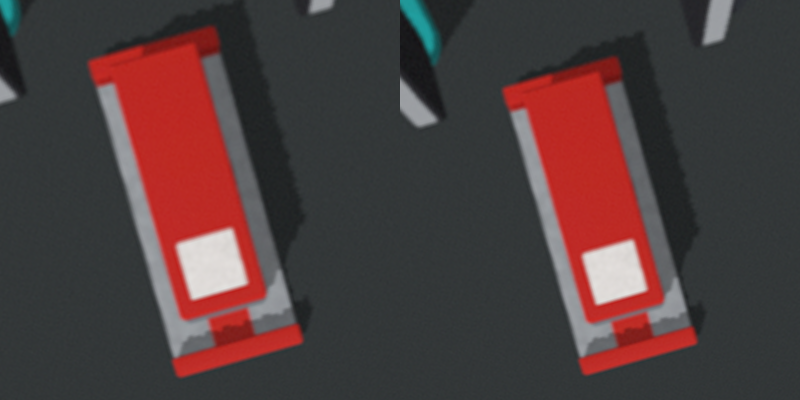

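I'll check red more exactly by overlaying the ideal box outline.

```bash
cat >> h.py <<'E'
def overlay(col,C,ang,name='wrist',crop=(90,260,170,350),f=3,tag=''):
    d=snapshot(name);y0,y1,x0,x1=crop
    im=cv2.resize(d['pixels'][y0:y1,x0:x1,::-1].copy(),None,fx=f,fy=f,interpolation=cv2.INTER_CUBIC)
    th=np.radians(ang);a=np.array([np.cos(th),np.sin(th),0]);b=np.array([-np.sin(th),np.cos(th),0]);c=np.array([C[0],C[1],0])
    def poly(L,W,z,colr):
        P=[c+sx*L/2*a+sy*W/2*b+[0,0,z] for sx,sy in((1,1),(1,-1),(-1,-1),(-1,1))]
        q=(proj(d,P)+.5-[x0,y0])*f
        cv2.polylines(im,[np.round(q).astype(np.int32)],True,colr,1)
    poly(166,66,14,(255,255,0));poly(122,42,42,(255,0,255))
    cv2.imwrite(f'pics/ov_{col}_{name}{tag}.png',im)
E
python3 - <<'E'
from h import *
overlay('red',(638.3,272.5),74.2)
E
```

```text
(no output)
```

View pics/ov_red_wrist.png

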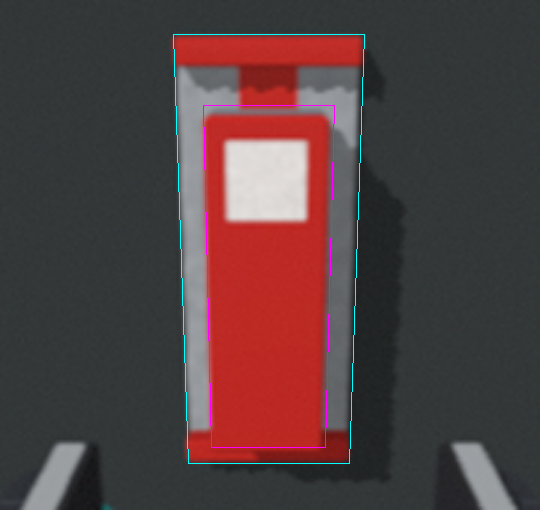

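The cradle outline fits exactly. Red is about 2 mm toward the near end and in line, which I accept. Yellow is next.

Emit:
send_rows(offset=[[0, 0, 3.6], [0, 0.35, 3.55], [0, 0.75, 3.5], [0, 1.15, 3.4], [0, 1.5, 3.25]], dr=[[6.2, 0, 0], [6.2, 0, 0], [6.2, 0, 0], [6.2, 0, 0], [6.2, 0, 0]], grip=[75, 75, 75, 75, 75])

```text
time: 24.88
tool_pos: [586.9, 97.7, 163.2]
tcp_rot: [-37.5, 89.8, -174.4]
ft_force: [-0.6, 0.3, 0.6]
finger_gap: 64.0
```

Emit:
send_rows(offset=[[0, 1.85, 3.1], [0, 2.15, 2.9], [0, 2.45, 2.6], [0, 2.7, 2.35], [0, 0, 0]], dr=[[6.2, 0, 0], [6.2, 0, 0], [6.2, 0, 0], [6.2, 0, 0], [0, 0, 0]], grip=[75, 75, 75, 75, 75])

```text
time: 25.5
tool_pos: [546.9, -41.0, 163.5]
tcp_rot: [-19.3, 89.8, 178.9]
ft_force: [-0.5, -0.3, -0.3]
finger_gap: 64.2
```

Run:
```python
from h import *
np.set_printoptions(precision=1,suppress=True)
two('y0');d=snapshot("wrist");print(*rect(d,41,'yellow',(548,-40),72,smin=80,s=3))
st();plan(548.5,-39,12,-71.5,4)
```

```text
t 25.6 pos [547.9 -39.  164.1] jaw -71.54 down [-0.  0. -1.] F [ 0.2 -0.4 -0.1] gap 64.0 j [-9.  2. 98.  0. 80. 62.]
[548.9 -40.7] 122.88204956054688 41.684923807779946 18.581111907958984 [4350]
t 25.65 pos [548.2 -38.5 164.4] jaw -71.49 down [-0.  0. -1.] F [-0.3  1.5 -0.3] gap 63.9 j [-9.  2. 98.  0. 80. 62.]
from [548.2 -38.5 164.4] rv [0.  0.1 0.1]
offset [[3.81, 0.02, -0.01], [3.81, 0.02, -0.01], [3.81, 0.02, -0.01], [3.81, 0.01, -0.01]] 
 dr [[0.0, 0.0, 0.0], [0.0, 0.0, 0.0], [0.0, 0.0, 0.0], [0.0, 0.0, 0.0]]
```

View pics/y0_wrist.png

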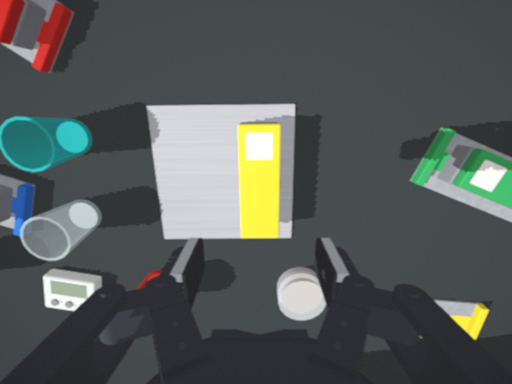

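Only yellow (259,180) remains on the tray and the gripper is centred over it.

Emit:
send_rows(offset=[[4, 0.1, 0], [4.5, 0, 0], [4, 0, 0], [2.7, 0, 0], [0, 0, 0]], dr=[[0, 0, 0], [0, 0, 0], [0, 0, 0], [0, 0, 0], [0, 0, 0]], grip=[75, 75, 75, 75, 75])

```text
time: 26.28
tool_pos: [546.4, -38.5, 10.4]
tcp_rot: [-30.0, 89.6, 168.5]
ft_force: [-0.2, 0.5, -0.3]
finger_gap: 64.3
```

Emit:
send_rows(offset=[[0, 0, 0], [0, 0, 0], [0, 0, 0], [0, 0, 0], [0, 0, 0]], dr=[[0, 0, 0], [0, 0, 0], [0, 0, 0], [0, 0, 0], [0, 0, 0]], grip=[55, 40, 40, 40, 40], force=50)

```text
time: 26.9
tool_pos: [550.5, -40.2, 15.3]
tcp_rot: [158.8, 89.8, -2.8]
ft_force: [-0.7, 1.5, 6.2]
finger_gap: 40.9
```

Emit:
send_rows(offset=[[-1, 0, 0], [-3, 0, 0], [-5, 0, 0], [-6, 0, 0], [0, 0, 0]], dr=[[0, 0, 0], [0, 0, 0], [0, 0, 0], [0, 0, 0], [0, 0, 0]], grip=[40, 40, 40, 40, 40])

```text
time: 27.52
tool_pos: [552.8, -40.9, 170.7]
tcp_rot: [151.5, 89.3, -10.0]
ft_force: [0.8, 0.4, -1.7]
finger_gap: 40.9
```

Run:
```python
from h import *
two('y1');hang('yellow',28,0,0)
a=plan(423,-314,165,12.7,10)
```

```text
t 27.62 pos [549.3 -40.3 164.5] jaw -71.56 down [ 0.002 -0.    -1.   ] F [ 0.3 -0.  -3. ] gap 41.4 j [-10.   2.  98.  -0.  80.  62.]
[[213, 151, 94, 185, 12431], [430, 305, 58, 45, 1014]]
box edge row 151.3 centre tool z -0.8
t 27.68 pos [548.3 -40.1 162.8] jaw -71.56 down [-0.001  0.    -1.   ] F [-0.   0.5 -3.9] gap 40.7 j [-10.   2.  98.  -0.  80.  62.]
from [548.3 -40.1 162.8] rv [-84.3   0.    0.1]
offset [[-0.02, 2.2, 2.05], [-0.02, 1.88, 2.36], [-0.02, 1.51, 2.6], [-0.02, 1.12, 2.8], [-0.03, 0.7, 2.93]] 
 dr [[-8.4, 0.0, 0.0], [-8.4, 0.0, 0.0], [-8.4, 0.0, 0.0], [-8.4, 0.0, 0.0], [-8.4, 0.0, 0.0]]
offset [[-0.02, 0.26, 3.0], [-0.02, -0.18, 3.01], [-0.02, -0.62, 2.95], [-0.02, -1.04, 2.82], [-0.02, -1.44, 2.65]] 
 dr [[-8.4, 0.0, 0.0], [-8.4, 0.0, 0.0], [-8.4, 0.0, 0.0], [-8.4, 0.0, 0.0], [-8.4, 0.0, 0.0]]
```

View pics/y1_wrist.png

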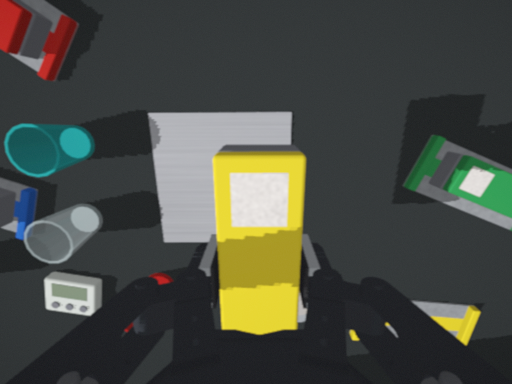

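Emit:
send_rows(offset=[[0, 2.2, 2.05], [0, 1.9, 2.35], [0, 1.5, 2.6], [0, 1.1, 2.8], [0, 0.7, 2.9]], dr=[[-8.4, 0, 0], [-8.4, 0, 0], [-8.4, 0, 0], [-8.4, 0, 0], [-8.4, 0, 0]], grip=[40, 40, 40, 40, 40])

```text
time: 28.3
tool_pos: [484.5, -176.9, 160.9]
tcp_rot: [-85.9, 89.7, 154.9]
ft_force: [0.1, -0.1, -2.2]
finger_gap: 41.1
```

Emit:
send_rows(offset=[[0, 0.25, 3.0], [0, -0.2, 3.0], [0, -0.6, 2.95], [0, -1.05, 2.8], [0, -1.45, 2.65]], dr=[[-8.4, 0, 0], [-8.4, 0, 0], [-8.4, 0, 0], [-8.4, 0, 0], [-8.6, 0, 0]], grip=[40, 40, 40, 40, 40])

```text
time: 28.92
tool_pos: [421.9, -313.1, 160.9]
tcp_rot: [-144.9, 89.7, 138.0]
ft_force: [0.4, 0.2, -2.1]
finger_gap: 41.0
```

Emit:
send_rows(offset=[[0, 0, 0], [0, 0, 0]], dr=[[0, 0, 0], [0, 0, 0]], grip=[40, 40])

```text
time: 29.18
tool_pos: [423.0, -312.4, 161.8]
tcp_rot: [-151.0, 89.8, 131.5]
ft_force: [-0.0, -0.5, -2.4]
finger_gap: 41.0
```

Run:
```python
from h import *
two('y2');hang('yellow',28,0,0)
```

```text
t 29.27 pos [ 423.6 -312.3  162.5] jaw 12.61 down [-0.001  0.001 -1.   ] F [ 0.7 -0.3 -2. ] gap 41.1 j [-42.  -1. 102.   0.  80. -55.]
[[225, 105, 66, 40, 1311], [211, 151, 96, 184, 12559]]
box edge row 151.0 centre tool z -0.8
t 29.32 pos [ 423.8 -312.4  162.9] jaw 12.64 down [-0.001  0.001 -1.   ] F [-0.2 -0.4 -2.3] gap 41.2 j [-42.  -1. 102.   0.  80. -55.]
```

View pics/hang_yellow.png

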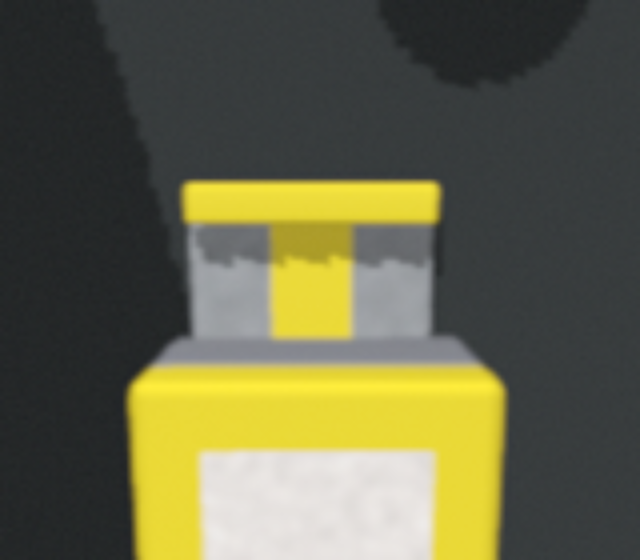

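Run:
```python
from h import *
lip(225.5,290.3,105,102.7)
```

```text
lip width 66.44137748931513 ang 12.599909827514338 cradle [ 421.8 -315.    14. ]
t 29.38 pos [ 423.9 -312.5  163.1] jaw 12.66 down [-0.     0.001 -1.   ] F [ 0.2  0.5 -2.4] gap 41.1 j [-42.  -1. 102.   0.  80. -55.]
```

Emit:
send_rows(offset=[[4, -0.25, 0.2], [4.5, 0, 0], [4, 0, 0], [1.5, 0, 0], [0, 0, 0]], dr=[[0, 0, 0], [0, 0, 0], [0, 0, 0], [0, 0, 0], [0, 0, 0]], grip=[40, 40, 40, 40, 40])

```text
time: 30.0
tool_pos: [421.4, -315.2, 23.0]
tcp_rot: [-145.6, 89.9, 137.1]
ft_force: [-0.3, -0.0, -2.4]
finger_gap: 41.3
```

Emit:
send_rows(offset=[[0, 0, 0], [0, 0, 0]], dr=[[0, 0, 0], [0, 0, 0]], grip=[40, 40])

```text
time: 30.25
tool_pos: [423.0, -317.0, 25.5]
tcp_rot: [34.6, 89.8, -42.7]
ft_force: [-1.0, 0.8, -2.2]
finger_gap: 41.4
```

Run:
```python
from h import *
two('y3');plan(421.8,-315,16,12.7,1)
```

```text
t 30.35 pos [ 422.5 -316.6   24.8] jaw 12.64 down [ 0.002 -0.002 -1.   ] F [-0.9 -0.3 -1.5] gap 41.0 j [-42.   8. 107.   0.  64. -55.]
from [ 422.5 -316.6   24.8] rv [-0.1  0.1 -0.1]
offset [[0.88, -0.03, -0.17]] 
 dr [[-0.1, 0.1, -0.1]]
```

View pics/y3_wrist.png

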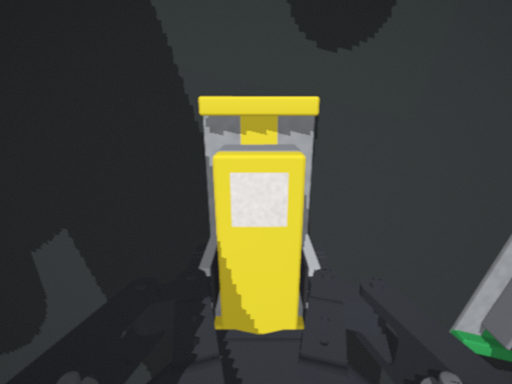

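Aligned: lip 199-319, box 214-305, both centred near column 259.5. Lowering.

Emit:
send_rows(offset=[[0.5, -0.03, -0.15], [0.2, 0, 0], [0, 0, 0]], dr=[[0, 0, 0], [0, 0, 0], [0, 0, 0]], grip=[40, 40, 40])

```text
time: 30.72
tool_pos: [420.9, -314.3, 16.3]
tcp_rot: [-145.9, 90.0, 136.7]
ft_force: [-1.3, 0.5, -0.8]
finger_gap: 41.3
```

Emit:
send_rows(offset=[[0.2, 0, 0], [0, 0, 0]], dr=[[0, 0, 0], [0, 0, 0]], grip=[40, 40])

```text
time: 30.98
tool_pos: [421.0, -314.3, 16.3]
tcp_rot: [-142.0, 89.9, 140.7]
ft_force: [-9.9, 8.5, 21.1]
finger_gap: 41.0
```

Emit:
send_rows(offset=[[-0.15, 0, 0], [0, 0, 0], [0, 0, 0], [0, 0, 0], [0, 0, 0]], dr=[[0, 0, 0], [0, 0, 0], [0, 0, 0], [0, 0, 0], [0, 0, 0]], grip=[40, 52, 60, 70, 75])

```text
time: 31.6
tool_pos: [421.0, -314.5, 15.9]
tcp_rot: [-137.5, 90.0, 145.1]
ft_force: [-0.2, 1.2, 0.1]
finger_gap: 64.1
```

Emit:
send_rows(offset=[[-1, 0, 0], [-4, 0, 0], [-5, 0, 0], [-5, 0, 0], [0, 0, 0]], dr=[[0, 0, 0], [0, 0, 0], [0, 0, 0], [0, 0, 0], [0, 0, 0]], grip=[75, 75, 75, 75, 75])

```text
time: 32.22
tool_pos: [423.7, -316.9, 172.5]
tcp_rot: [34.8, 89.4, -42.5]
ft_force: [0.7, -0.5, 0.3]
finger_gap: 64.1
```

Run:
```python
from h import *
st();chk('yellow');overlay('yellow',(421.8,-315),102.7);st();plan(520,-20,260,0,8)
```

```text
t 32.23 pos [ 423.7 -316.9  172.5] jaw 12.65 down [ 0.008 -0.007 -1.   ] F [ 0.7 -0.5  0.3] gap 64.1 j [-42.  -2. 101.  -0.  80. -55.]
wrist all(z14) [ 421.4 -315. ] 166.927978515625 68.18847147623698 -77.47119140625
t 32.33 pos [ 421.6 -314.9  167.3] jaw 12.64 down [ 0. -0. -1.] F [-0.2 -0.9 -1. ] gap 64.0 j [-42.  -2. 102.   0.  80. -55.]
from [ 421.6 -314.9  167.3] rv [12.6  0.1 -0.1]
offset [[-1.16, 2.01, -3.33], [-1.17, 1.92, -3.38], [-1.16, 1.82, -3.43], [-1.16, 1.72, -3.48], [-1.17, 1.63, -3.53]] 
 dr [[1.6, 0.0, 0.0], [1.6, 0.0, 0.0], [1.6, 0.0, 0.0], [1.6, 0.0, 0.0], [1.6, 0.0, 0.0]]
offset [[-1.16, 1.52, -3.57], [-1.16, 1.43, -3.61], [-1.16, 1.32, -3.66]] 
 dr [[1.6, 0.0, 0.0], [1.6, 0.0, 0.0], [1.6, 0.0, 0.0]]
```

View pics/ov_yellow_wrist.png

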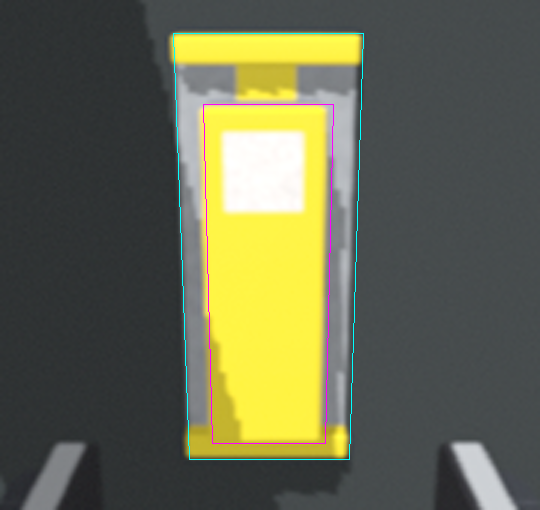

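Yellow fits its ideal outline within about 1 mm. I'll park the arm clear on the left, as at the start, for a top-view check of everything.

Run:
```python
from h import *
a=plan(500,0,250,12.6,8);plan(252,544,250,65,13,start=a)
```

```text
from [ 421.6 -314.9  167.3] rv [ 0.   0.1 -0.1]
offset [[-1.04, 1.82, -3.62], [-1.04, 1.82, -3.63], [-1.04, 1.82, -3.62], [-1.04, 1.82, -3.63], [-1.03, 1.82, -3.62]] 
 dr [[0.0, 0.0, 0.0], [0.0, 0.0, 0.0], [0.0, 0.0, 0.0], [0.0, 0.0, 0.0], [0.0, 0.0, 0.0]]
offset [[-1.04, 1.82, -3.62], [-1.04, 1.82, -3.63], [-1.04, 1.82, -3.62]] 
 dr [[0.0, 0.0, 0.0], [0.0, 0.0, 0.0], [0.0, 0.0, 0.0]]
from [500.  -0. 250.] rv [-52.4   0.1  -0. ]
offset [[-0.01, -0.95, -4.5], [-0.01, -0.62, -4.56], [-0.01, -0.31, -4.59], [-0.01, 0.01, -4.6], [-0.01, 0.33, -4.58]] 
 dr [[-4.0, 0.0, 0.0], [-4.0, 0.0, 0.0], [-4.0, 0.0, 0.0], [-4.0, 0.0, 0.0], [-4.0, 0.0, 0.0]]
offset [[-0.01, 0.65, -4.56], [-0.01, 0.97, -4.49], [-0.01, 1.27, -4.42], [-0.01, 1.59, -4.32], [-0.01, 1.88, -4.2]] 
 dr [[-4.0, 0.0, 0.0], [-4.0, 0.0, 0.0], [-4.0, 0.0, 0.0], [-4.0, 0.0, 0.0], [-4.0, 0.0, 0.0]]
offset [[-0.01, 2.17, -4.05], [-0.01, 2.44, -3.9], [-0.01, 2.71, -3.71]] 
 dr [[-4.0, 0.0, 0.0], [-4.0, 0.0, 0.0], [-4.0, 0.0, 0.0]]
```

Emit:
send_rows(offset=[[-1, 1.8, -3.6], [-1, 1.8, -3.6], [-1, 1.8, -3.6], [-1, 1.8, -3.6], [-1, 1.8, -3.6]], dr=[[0, 0, 0], [0, 0, 0], [0, 0, 0], [0, 0, 0], [0, 0, 0]], grip=[75, 75, 75, 75, 75])

```text
time: 32.95
tool_pos: [468.7, -117.5, 214.5]
tcp_rot: [-122.8, 89.8, 159.8]
ft_force: [0.4, 0.1, -0.1]
finger_gap: 63.8
```

Emit:
send_rows(offset=[[-1, 1.8, -3.6], [-1, 1.8, -3.6], [-1, 1.8, -3.6], [0, -1, -4.5], [0, -0.6, -4.55]], dr=[[0, 0, 0], [0, 0, 0], [0, 0, 0], [-4, 0, 0], [-4, 0, 0]], grip=[75, 75, 75, 75, 75])

```text
time: 33.58
tool_pos: [458.7, 82.8, 244.2]
tcp_rot: [-108.6, 89.8, -177.8]
ft_force: [0.3, -0.5, -0.2]
finger_gap: 63.8
```

Emit:
send_rows(offset=[[0, -0.3, -4.6], [0, 0, -4.6], [0, 0.3, -4.6], [0, 0.65, -4.55], [0, 1, -4.5]], dr=[[-4, 0, 0], [-4, 0, 0], [-4, 0, 0], [-4, 0, 0], [-4, 0, 0]], grip=[75, 75, 75, 75, 75])

```text
time: 34.2
tool_pos: [363.0, 291.9, 244.3]
tcp_rot: [-97.6, 89.8, -146.9]
ft_force: [0.1, 0.5, -1.1]
finger_gap: 64.2
```

Emit:
send_rows(offset=[[0, 1.3, -4.4], [0, 1.6, -4.3], [0, 1.9, -4.2], [0, 2.2, -4.05], [0, 2.4, -3.9]], dr=[[-4, 0, 0], [-4, 0, 0], [-4, 0, 0], [-4, 0, 0], [-4, 0, 0]], grip=[75, 75, 75, 75, 75])

```text
time: 34.83
tool_pos: [268.4, 500.9, 243.9]
tcp_rot: [-91.8, 89.8, -121.1]
ft_force: [0.4, 0.7, 0.6]
finger_gap: 64.1
```

Run:
```python
from h import *
st();two('e');d=snapshot('scene');cv2.imwrite('pics/e_scene.png',d['pixels'][:,:,::-1])
d=snapshot('top');ims=[]
for c,C,ang in (('red',(640.5,272),74.2),('blue',(425.6,292.7),88.2),('green',(628,-294),86.6),('yellow',(424.4,-314.1),102.7)):
    u=proj(d,[C[0],C[1],14])[0].round().astype(int)
    overlay(c,C,ang,'top',(u[1]-32,u[1]+32,u[0]-42,u[0]+42),4.5,);ims.append(cv2.imread(f'pics/ov_{c}_top.png'))
cv2.imwrite('pics/e_ov.png',np.vstack([np.hstack(ims[:2]),np.hstack(ims[2:])]))
```

```text
t 34.83 pos [268.4 500.9 243.9] jaw 60.78 down [-0.002 -0.003 -1.   ] F [0.4 0.7 0.6] gap 64.1 j [57.  2. 89. -0. 88. -4.]
t 34.92 pos [266.8 502.6 243.4] jaw 60.96 down [-0.003 -0.002 -1.   ] F [ 0.4 -0.8 -0.2] gap 64.1 j [57.  3. 89.  0. 88. -4.]
```

View pics/e_top.png

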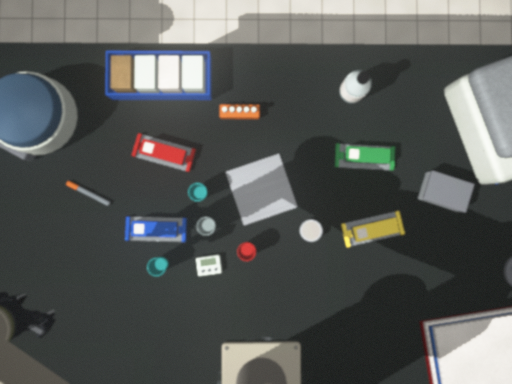

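View pics/e_ov.png

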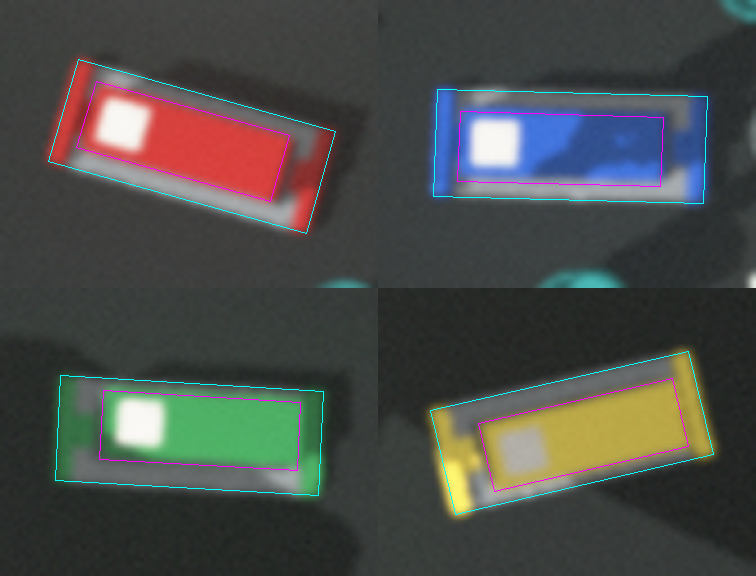

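View pics/e_scene.png

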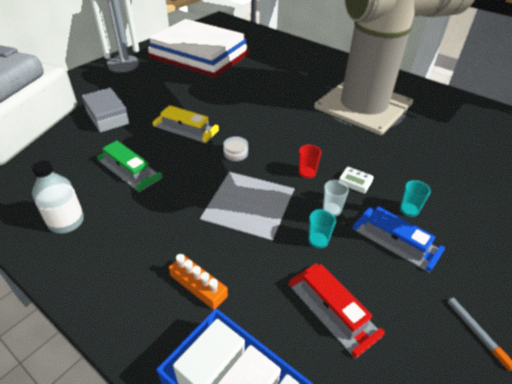

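The top view shows all four boxes lid up in their own cradles and within about 2 mm of the ideal outlines. The beaker (206,226) and rack (239,112) haven't moved, and the arm is clear. Handing in.

Run:
```python
from h import *
print(workorder.hand_in());st()
```

```text
the job is handed in; nothing more can be done
None
the job is handed in; nothing more can be done
```

The stack is taken apart and all four boxes lie flat, lid up, in the cradles of their own colour. I handed the job in just after 35 s of robot time, against the 128 s limit.

I gripped each box across its width in the order blue, green, red, yellow. Each was carried level, lowered to light contact (peak about 24 N at the wrist) and released. The gripper was open and clear of everything at hand-in.

**Final checks (overhead and wrist views):**

| Box | Lengthwise offset | Crosswise offset | Note |
|---|---|---|---|
| Blue | within 1 mm | about 2 mm | wrist view said 2.2 mm, overhead 1.8–3.2 mm |
| Green | 1–1.5 mm | 1–2 mm | in line within about 0.3° |
| Red | wrist view about 2 mm; overhead view on the outline | within 1 mm | the two views disagreed |
| Yellow | within 1 mm | within 1 mm | fits the outline |

The small crosswise offsets on blue and green are comparable to the 2 mm camera calibration, so I left them. The tube rack and clear beaker are at the same pixels as at the start, and I saw no tipping and nothing else moved.

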